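# Refit and load the reagent carousel of a bench analyser

### The arm

A 6-joint arm with a two-finger parallel gripper is mounted at the origin on the work surface. World frame = base frame: x ahead of the robot, y to its left, z up, the work surface at z = 0. Lengths are in m, angles in rad, forces in N, time in s.
With the tool pointing down it reaches from about 0.4 to 0.825 m from the base axis. Payload 7 kg.
Tool frame: the origin (TCP) lies midway between the tips of the shut fingers; the grasp point (between the pads) lies 19 mm behind it (arm.hold_point_z is the distance from the TCP to the grasp point, in m); z points along the fingers, x is the direction in which the jaws open and shut, and the axes are right-handed (so a half turn about z gives the same grasp; the last joint's range is limited). The gripper opens to 88 mm and grips with 3 to 60 N. Pads are 19 mm wide; open, the fingers measure 130 mm over their backs; the gripper's body (78 mm by 193 mm) begins 47 mm behind the grasp point.
Start: joints at [-0.898, 0.359, 0.012, 0, -1.224, -0.288], TCP at [0.253, -0.626, 0.227] pointing down, gripper open.
Joint ranges: [-3.07, 3.07], [-1.43, 2.12], [-1.02, 1.25], [-3.03, 1.67], [-3.05, -0], [-3.03, 3.03]. Speed limits (rad/s): [2.39, 2.39, 3.01, 3.14, 3.14, 3.14].

### API

Orientations are given as [roll, pitch, yaw] about the fixed x, y, z axes, in that order (R = Rz(yaw) Ry(pitch) Rx(roll)).
In Python, from station import readout, viewer, job, arm gives the robot as it stands.
- The arm moves only by the tool apply_moves, never from a script. Its argument "deltas" is text: rows parted by semicolons, each of 4 numbers parted by spaces: the shift along the tool's x, y, z in cm, then the turn about the tool's z in rad. A call has 1 to 10 rows; each row shifts and turns the commanded pose from where the row before left it, along the tool's axes as they then stand; what a row does not reach is not made up. A row lasts 1/8 s, in which the tool goes at most 62.5 mm and 10.7 degrees, less where a joint would pass 70% of its speed; a pose out of reach is approached as far as the arm can. A call is refused whole if a number of a shift passes 6.25 or a number of a turn 0.188, either way. A call with a gripper value outside its range is refused whole. "gripper" is the closure, from -1 (fully open) to 1 (shut), so that 0 is half open, set as the call begins (left out, the last holds). The fingers move at their own pace and stop on an object; "squeeze" is the grip in N (left out, the last holds). Time passes only in rows, so rows that do not move let the fingers close. It gives the time, the measured TCP pose, the force and the opening at its end, in the units of the state.
- readout.get_state(): the state, without advancing time (a new reading comes with each control period).
- viewer.grab_frame(name): name is "side" or "top" or "wrist"; returns a dict with "image" (420x560x3 uint8, red, green, blue), "camera_matrix" (3x3 intrinsics, pixels), "cam_to_world" (4x4, takes a point from camera to world coordinates). Camera axes: x right, y up, looking along -z (the intrinsics and any distortion apply to the point x, -y, -z); pixel columns grow to the right and rows downward; lengths in m; the calibration is good to about 2 mm. A picture is of the moment at which its call begins. There is no depth.
- job.job_done(): hands the job in, once; it reports no verdict.
Trained networks look in the newest picture that a camera, given by its name, has taken for a name from the list of things; names that differ only in an ending like _2 or _b are one class to them, and where a whole thing is asked for, a point or a joint stands for the part that bears it (a point fixed in the world has none). Each returns a list of dicts, best first, with "conf" (0 to 1); they miss things now and then, are a little off and sometimes report something else, mostly with a low value. They report only what shows in the picture. A call takes as long as a camera call.
- viewer.silhouettes(camera, query): "region" (420x560 bool, what is visible of it) and "extent" ([left, top, width, height] in pixels, round what is visible of it).
The state is a dict: "t": time; "q": joint angles; "qd": joint speeds; "joint_efforts": joint torques, N m; "eef_pos": TCP position; "ee_rot": TCP orientation; "force": force on the tool from outside, world axes, zero at the start; "moment": the same for the moment, N m; "width": finger opening in m.
Only numpy, scipy, OpenCV 4.12 (cv2) and the standard library are available. Lean on these libraries where they do the work, as an engineer would, in place of code of your own. Each camera call takes 0.05 s, during which the arm holds its last target.

### The job

Put the washed reagent carousel back on the analyser: turn it so that its three holes line up with the studs of the drive hub, seat it fully down on the flange, and then push the keyed locking knob fully home on the shaft above it. Next stand every reagent bottle on the bench in a nest of its own shape on the carousel, upright and right down on the nest's floor, and when all are in, press the green start button fully down and leave it. Leave the tube rack, the jar and the marker where they are.

Things in the scene. Friction and masses are not known exactly. Their poses are not given: they have to be found in the camera images.
- carousel: Reagent carousel: blue round plate, 168 mm wide, 6 mm thick, about 450 g, loose on the bench, right way up. Origin: centre of its underside, z up. Three 11 mm through holes for the hub studs lie 29 mm from the centre at 0, 120 and 240 degrees from its x axis; it fits the studs in any of these three positions. Six nests with walls 12 mm high stand on the plate, a lifting collar in the middle.
- collar_top (a point): Centre of the top of the carousel's grey metal hexagonal lifting collar, 40 mm above the carousel's underside, 34 mm above its plate; axes as the carousel's. The collar is 36 mm across flats, which face 30, 90, 150, 210, 270 and 330 degrees from the x axis; it is hollow, 26 mm across inside, and passes over the shaft.
- hub_seat (a point): Seat of the analyser's drive hub, which does not turn: centre of the top of its steel flange (80 mm wide), 82 mm above the bench, z up. The carousel's underside rests here when home. Three studs of 8 mm stand 14 mm tall, 29 mm from the centre, at 0, 120 and 240 degrees from this x axis.
- shaft_tip (a point): Tapered tip of the hub's steel shaft, 74 mm above the hub seat; axes as the seat's. The shaft is 14 mm thick. A brass key, 5.6 mm wide, runs up its +x side from the seat to 60 mm above it and reaches 11 mm from the axis.
- lock_knob: Locking knob: dark block with ribbed sides, 36 (its x) x 32 (its y) x 34 mm high, 90 g, right way up on the bench. Origin: centre of its underside, z up. A 16.4 mm bore runs right through, with a keyway 8.4 mm wide on the +x side, 12.8 mm deep from the axis, yellow dot on top. Home, its underside rests on the collar, 40 mm above the hub seat; off the key it stays 20 mm higher.
- start_button (a joint): Travel of the green start button, 26 mm across, on the dark strip at the right-hand side of the analyser's deck: 0 up, 0.006 m fully down. It springs back; fully down takes about 5 N.
- start_button_top (a point): Centre of the top face of the start button, about 106 mm above the bench; pressed straight down.
- wedge_nest_0 (a point): Centre of the floor of a wedge-shaped nest on the carousel (one of three, 58 mm from the carousel's centre, at 60 degrees from its x axis), level with the top of the plate, 6 mm above the carousel's underside. z up, x points outward along the radius, towards the nest's wide end. 1.5 mm of play each side round a wedge bottle.
- wedge_nest_1 (a point): Centre of the floor of a wedge-shaped nest on the carousel (one of three, 58 mm from the carousel's centre, at 180 degrees from its x axis), level with the top of the plate, 6 mm above the carousel's underside. z up, x points outward along the radius, towards the nest's wide end. 1.5 mm of play each side round a wedge bottle.
- wedge_nest_2 (a point): Centre of the floor of a wedge-shaped nest on the carousel (one of three, 58 mm from the carousel's centre, at 300 degrees from its x axis), level with the top of the plate, 6 mm above the carousel's underside. z up, x points outward along the radius, towards the nest's wide end. 1.5 mm of play each side round a wedge bottle.
- round_nest_0 (a point): Centre of the floor of a round nest, 37 mm wide inside, on the carousel (one of three, 58 mm from the carousel's centre, at 0 degrees from its x axis), level with the top of the plate, 6 mm above the carousel's underside. z up.
- round_nest_1 (a point): Centre of the floor of a round nest, 37 mm wide inside, on the carousel (one of three, 58 mm from the carousel's centre, at 120 degrees from its x axis), level with the top of the plate, 6 mm above the carousel's underside. z up.
- round_nest_2 (a point): Centre of the floor of a round nest, 37 mm wide inside, on the carousel (one of three, 58 mm from the carousel's centre, at 240 degrees from its x axis), level with the top of the plate, 6 mm above the carousel's underside. z up.
- wedge_bottle_0: A brown wedge-shaped reagent bottle with a white screw cap, about 50 g; may be absent. Origin: underside, on the cap's axis, z up. The body is 38 mm high, 36 mm long along its x, and widens from 19 mm at its -x end to 36 mm at its +x end; the cap above it is 24 mm wide and reaches from 38 to 62 mm. It stands in a wedge nest with its narrow end to the carousel's centre (its x along the nest's x).
- wedge_bottle_1: A brown wedge-shaped reagent bottle with a white screw cap, about 50 g; may be absent. Origin: underside, on the cap's axis, z up. The body is 38 mm high, 36 mm long along its x, and widens from 19 mm at its -x end to 36 mm at its +x end; the cap above it is 24 mm wide and reaches from 38 to 62 mm. It stands in a wedge nest with its narrow end to the carousel's centre (its x along the nest's x).
- wedge_bottle_2: A brown wedge-shaped reagent bottle with a white screw cap, about 50 g; may be absent. Origin: underside, on the cap's axis, z up. The body is 38 mm high, 36 mm long along its x, and widens from 19 mm at its -x end to 36 mm at its +x end; the cap above it is 24 mm wide and reaches from 38 to 62 mm. It stands in a wedge nest with its narrow end to the carousel's centre (its x along the nest's x).
- round_bottle_0: A white round reagent bottle with an orange screw cap, 50 g more or less; may be absent. Origin: centre of its underside, z up. The body is 34 mm wide and 38 mm high; the cap above it is 24 mm wide and reaches from 38 to 62 mm. It stands in a round nest.
- round_bottle_1: A white round reagent bottle with an orange screw cap, 50 g more or less; may be absent. Origin: centre of its underside, z up. The body is 34 mm wide and 38 mm high; the cap above it is 24 mm wide and reaches from 38 to 62 mm. It stands in a round nest.
- round_bottle_2: A white round reagent bottle with an orange screw cap, 50 g more or less; may be absent. Origin: centre of its underside, z up. The body is 34 mm wide and 38 mm high; the cap above it is 24 mm wide and reaches from 38 to 62 mm. It stands in a round nest.
- tube_rack: A dark grey microtube rack, 85 x 125 x 30 mm, a bystander; origin under its centre.
- glass_jar: An empty glass jar, 86 mm wide, 118 mm tall, a bystander; origin under its centre.
- marker: A black marker pen with a red end, 120 mm long, lying on the yellow-green folder, a bystander; origin under its middle.

How it is judged:
By the outcome, as a careful person would: the job done as asked, in the order asked, and still so for the second after the job is handed in, with the robot touching nothing.
Of wedge_bottle_0, wedge_bottle_1, wedge_bottle_2, round_bottle_0, round_bottle_1, round_bottle_2 only 2 to 4 are there at a start; the rules pass over those that are not, and their reading is None.
At some moment in a run one of carousel, lock_knob, wedge_bottle_0, wedge_bottle_1, wedge_bottle_2, round_bottle_0, round_bottle_1, round_bottle_2 may be knocked a few centimetres aside while the robot is not near it.
It also fails if it takes over 210 s, if anything falls off the work surface, if the arm or the gripper's body presses on something with over 40 N, if the wrist force passes 120 N, or if a joint passes its speed limit or range.

## Working session

There is one attempt and no reset: what is moved stays moved. The work goes in short steps, Python scripts to look and compute and a tool call to move; the robot and the scene stay as the last step left them, time stands still between calls to the robot, and variables do not carry over. Pictures are saved under pics/ and viewed, and the job is handed in when it is done.

Besides the shell and the picture viewer there is one more tool, called after "Request:" as a command line: name --argument value ..., lists and objects as JSON in quotes. apply_moves: Moves the arm, as the interface text tells. Its arguments: {"type":"object","properties":{"deltas":{"type":"string"},"gripper":{"type":"number"},"squeeze":{"type":"number"}},"required":["deltas"]}

```bash
mkdir -p pics; ls; cat > h.py <<'E'
import numpy as np, cv2
from station import readout, viewer, job, arm
def grab(name,fn=None):
    f=viewer.grab_frame(name)
    if fn: cv2.imwrite('pics/'+fn+'.png',f['image'][:,:,::-1])
    return f
E
python3 - <<'E'
from h import *
print(readout.get_state()); print([a for a in dir(arm) if a[0]!='_'])
for n in ['side','top','wrist']:
    f=grab(n,n+'0'); print(n,f['camera_matrix'].round(1).tolist(),f['cam_to_world'].round(4).tolist(),[k for k in f])
E
```

```text
pics
{'t': 0.0, 'q': array([-8.97906179e-01,  3.59397374e-01,  1.10695876e-02, -3.36318426e-04,
       -1.22408839e+00, -2.88098067e-01]), 'qd': array([ 0.00179265,  0.0008945 , -0.00019275,  0.00048754, -0.00050186,
       -0.0005255 ]), 'joint_efforts': array([ 1.65613937e-04, -5.82705331e+01,  2.93054688e+01,  6.99694991e+00,
        6.84364364e-03, -2.40360650e-04]), 'eef_pos': array([ 0.25316437, -0.62520934,  0.22562306]), 'ee_rot': array([-3.14143550e+00, -1.64292198e-03,  1.95547374e+00]), 'force': array([-0.43606833, -0.71898312,  0.48398591]), 'moment': array([ 0.01612253, -0.01235129, -0.01081008]), 'width': 0.08790472263389841}
['Unreachable', 'hold_point_z']
side [[504.6, 0.0, 283.1], [0.0, 504.6, 202.7], [0.0, 0.0, 1.0]] [[0.9784, 0.1314, -0.1598, 0.3378], [-0.2068, 0.651, -0.7304, -1.0173], [0.008, 0.7476, 0.6641, 0.8994], [0.0, 0.0, 0.0, 1.0]] ['image', 'camera_matrix', 'cam_to_world']
top [[450.2, 0.0, 276.1], [0.0, 450.2, 216.7], [0.0, 0.0, 1.0]] [[0.0179, 0.9948, -0.1005, 0.4066], [-0.9998, 0.0167, -0.0133, -0.1487], [-0.0116, 0.1007, 0.9949, 1.1763], [0.0, 0.0, 0.0, 1.0]] ['image', 'camera_matrix', 'cam_to_world']
wrist [[336.1, 0.0, 274.8], [0.0, 336.1, 207.1], [0.0, 0.0, 1.0]] [[-0.3745, -0.8907, -0.2576, 0.1836], [0.9272, -0.3594, -0.1054, -0.6534], [0.0013, -0.2783, 0.9605, 0.3825], [0.0, 0.0, 0.0, 1.0]] ['image', 'camera_matrix', 'cam_to_world']
```

View pics/side0.png

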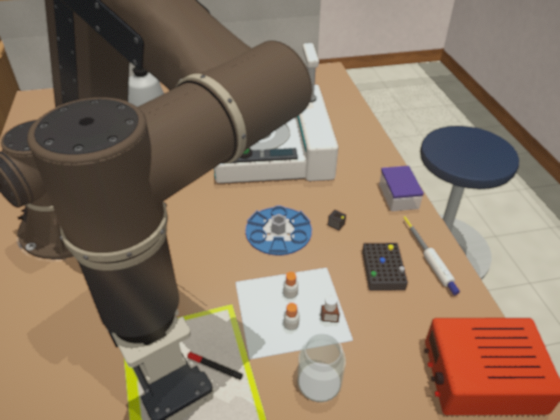

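View pics/top0.png

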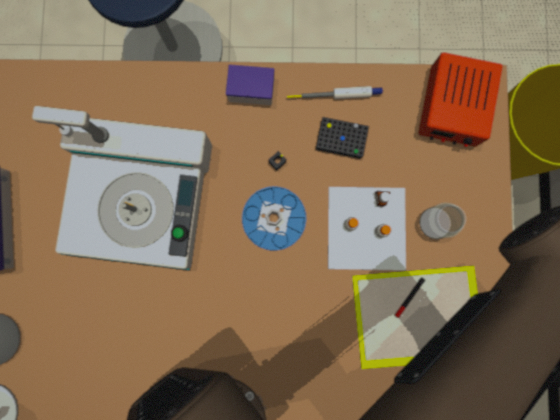

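View pics/wrist0.png

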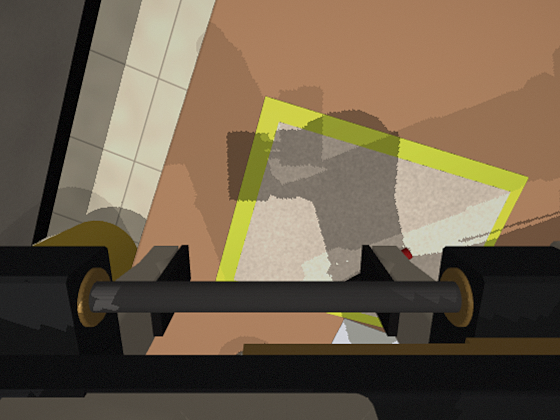

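```bash
cat >> h.py <<'E'
def ray(f,u,v):
    K=f['camera_matrix'];T=f['cam_to_world']
    d=np.array([(u-K[0,2])/K[0,0],-(v-K[1,2])/K[1,1],-1.]);return T[:3,3],T[:3,:3]@d
def onz(f,u,v,z):
    c,d=ray(f,u,v);return (c+d*(z-c[2])/d[2])
def proj(f,P):
    P=np.atleast_2d(P);K=f['camera_matrix'];T=f['cam_to_world']
    p=(P-T[:3,3])@T[:3,:3];
    return np.c_[K[0,2]+K[0,0]*p[:,0]/-p[:,2],K[1,2]+K[1,1]*p[:,1]/p[:,2]]
E
python3 - <<'E'
from h import *
f=grab('top')
for q,z in [('carousel',.01),('collar_top',.03),('hub_seat',.082),('shaft_tip',.156),('lock_knob',.02),('start_button',.1),('start_button_top',.106),('wedge_bottle_0',.03),('round_bottle_0',.03),('tube_rack',.02),('glass_jar',.06),('marker',.01)]:
    for r in viewer.silhouettes('top',q):
        m=r['region'];ys,xs=np.nonzero(m)
        print(q,round(r['conf'],2),r['extent'],xs.mean().round(1),ys.mean().round(1),m.sum(),onz(f,xs.mean(),ys.mean(),z).round(3))
s=readout.get_state();f=grab('wrist')
from scipy.spatial.transform import Rotation as R
Rt=R.from_euler('xyz',s['ee_rot']).as_matrix();print(Rt.round(3));T=f['cam_to_world']
print((Rt.T@(T[:3,3]-s['eef_pos'])).round(4),(Rt.T@T[:3,:3]).round(3), arm.hold_point_z)
E
```

```text
carousel 0.56 [242.0, 183.6, 63.8, 65.8] 273.9 217.5 3062 [ 0.522 -0.127  0.01 ]
collar_top 0.75 [243.2, 184.6, 62.3, 66.9] 274.1 218.0 3273 [ 0.519 -0.128  0.03 ]
collar_top 0.18 [267.8, 151.6, 20.7, 16.8] 277.5 160.0 224 [ 0.67  -0.134  0.03 ]
hub_seat 0.57 [119.4, 193.2, 31.4, 35.0] 135.0 208.9 881 [0.531 0.213 0.082]
shaft_tip 0.69 [120.6, 192.4, 31.7, 33.9] 134.9 209.0 830 [0.522 0.189 0.156]
lock_knob 0.68 [396.5, 277.6, 25.7, 40.2] 410.3 296.7 215 [ 0.326 -0.476  0.02 ]
lock_knob 0.57 [267.2, 149.9, 20.0, 20.4] 276.9 160.2 217 [ 0.672 -0.133  0.02 ]
start_button 0.63 [243.1, 185.2, 61.6, 64.0] 273.9 217.7 3144 [ 0.513 -0.129  0.1  ]
start_button_top 0.7 [241.2, 184.9, 68.6, 67.1] 274.0 217.8 3208 [ 0.512 -0.129  0.106]
start_button_top 0.65 [169.9, 228.0, 13.5, 9.1] 178.4 232.5 92 [0.473 0.098 0.106]
wedge_bottle_0 0.57 [378.6, 190.6, 10.6, 16.3] 382.2 197.5 201 [ 0.576 -0.404  0.03 ]
round_bottle_0 0.48 [373.9, 225.7, 16.1, 11.9] 382.3 230.3 165 [ 0.492 -0.404  0.03 ]
round_bottle_0 0.45 [342.7, 218.3, 18.1, 12.8] 351.4 223.4 146 [ 0.508 -0.326  0.03 ]
tube_rack 0.87 [316.1, 117.3, 53.9, 40.4] 341.9 137.1 1701 [ 0.736 -0.302  0.02 ]
glass_jar 0.95 [417.9, 204.3, 45.4, 34.2] 442.7 220.4 1317 [ 0.517 -0.547  0.06 ]
glass_jar 0.29 [242.2, 186.6, 66.3, 62.1] 273.8 217.9 3202 [ 0.516 -0.128  0.06 ]
glass_jar 0.26 [376.7, 226.8, 16.2, 9.8] 382.8 230.7 157 [ 0.489 -0.399  0.06 ]
marker 0.72 [396.5, 275.9, 24.8, 39.6] 409.5 297.5 252 [ 0.323 -0.477  0.01 ]
[[-0.375  0.927  0.   ]
 [ 0.927  0.375 -0.   ]
 [-0.     0.    -1.   ]]
[ 0.0002 -0.0751 -0.1567] [[ 1.     0.001  0.   ]
 [ 0.001 -0.96  -0.278]
 [ 0.     0.278 -0.96 ]] 0.0188
```

```bash
cat >> h.py <<'E'
def plan(pos,yaw=None,step=4.5,wstep=0.16,start=None,half=False,pr=True):
    """rows from measured pose to pos/yaw"""
    s=readout.get_state()
    p,y=(s['eef_pos'].copy(),s['ee_rot'][2]) if start is None else (np.array(start[:3],float),start[3])
    if yaw is None: yaw=y
    dy=(yaw-y+np.pi)%(2*np.pi)-np.pi
    if half: dy=(dy+np.pi/2)%np.pi-np.pi/2
    pos=np.array(pos,float)
    q6=s['q'][5]
    n=int(max(np.ceil(np.linalg.norm(pos-p)*100/step),np.ceil(abs(dy)/wstep),1))
    rows=[]
    cur=p.copy();cy=y;
    for i in range(1,n+1):
        tgt=p+(pos-p)*i/n
        c,si=np.cos(cy),np.sin(cy)
        Rt=np.array([[c,si,0],[si,-c,0],[0,0,-1]])
        d=np.round(Rt.T@(tgt-cur)*100,2)
        w=np.round(-(y+dy*i/n-cy),3)
        rows.append((*d,w)); cur=cur+Rt@d/100; cy=cy-w
    if pr:
        print('from',p.round(4),round(y,4),'to',cur.round(4),round(cy,4),'n',n)
        for k in range(0,n,10): print('; '.join('%g %g %g %g'%tuple(r) for r in rows[k:k+10]))
    return rows
def st():
    s=readout.get_state();print('t',round(s['t'],2),s['eef_pos'].round(4),s['ee_rot'].round(4),'F',s['force'].round(1),'w',round(s['width'],4),'q',s['q'].round(2))
E
python3 - <<'E'
from h import *
plan([0.519,-0.128,0.26],2.9)
E
```

```text
from [ 0.2534 -0.6256  0.2266] 1.9556 to [ 0.519 -0.128  0.26 ] 2.8996 n 13
2.78 3.33 -0.26 -0.073; 2.53 3.53 -0.25 -0.072; 2.27 3.69 -0.26 -0.073; 2 3.86 -0.26 -0.073; 1.71 3.99 -0.26 -0.072; 1.41 4.1 -0.25 -0.073; 1.12 4.19 -0.26 -0.073; 0.8 4.26 -0.26 -0.072; 0.5 4.32 -0.25 -0.073; 0.18 4.33 -0.26 -0.072
-0.13 4.34 -0.26 -0.073; -0.45 4.31 -0.26 -0.073; -0.76 4.28 -0.25 -0.072
```

Request:
apply_moves --deltas "2.78 3.33 -0.26 -0.073; 2.53 3.53 -0.25 -0.072; 2.27 3.69 -0.26 -0.073; 2 3.86 -0.26 -0.073; 1.71 3.99 -0.26 -0.072; 1.41 4.1 -0.25 -0.073; 1.12 4.19 -0.26 -0.073; 0.8 4.26 -0.26 -0.072; 0.5 4.32 -0.25 -0.073; 0.18 4.33 -0.26 -0.072"

```text
t: 2.1
eef_pos: [0.4582, -0.2415, 0.2527]
ee_rot: [3.141, 0.001, 2.684]
force: [0.3, 0.3, -0.3]
width: 0.0879
```

Request:
apply_moves --deltas "-0.13 4.34 -0.26 -0.073; -0.45 4.31 -0.26 -0.073; -0.76 4.28 -0.25 -0.072; 0 0 0 0; 0 0 0 0"

```text
t: 2.72
eef_pos: [0.5188, -0.1279, 0.2599]
ee_rot: [-3.142, -0.0, 2.9]
force: [0.1, 0.6, -0.3]
width: 0.0876
```

```bash
python3 - <<'E'
from h import *
st();f=grab('wrist','w1')
for q,z in [('carousel',.006),('collar_top',.04)]:
    for r in viewer.silhouettes('wrist',q):
        m=r['region'];ys,xs=np.nonzero(m)
        print(q,round(r['conf'],2),r['extent'],onz(f,xs.mean(),ys.mean(),z).round(4))
grab('top','t1');st()
E
```

```text
t 2.73 [ 0.5188 -0.1279  0.2599] [-3.1415e+00 -3.0000e-04  2.8998e+00] F [ 0.1  0.6 -0.3] w 0.0876 q [ 0.13  0.11 -0.24 -0.   -1.22 -0.37]
carousel 0.95 [203.2, 103.9, 137.4, 133.0] [ 0.5209 -0.1309  0.006 ]
collar_top 0.92 [204.6, 105.6, 136.0, 133.1] [ 0.5194 -0.1368  0.04  ]
t 2.92 [ 0.5186 -0.1287  0.26  ] [3.1416 0.     2.8982] F [-0.5  0.1 -0.4] w 0.0873 q [ 0.12  0.11 -0.24  0.   -1.22 -0.37]
```

View pics/w1.png

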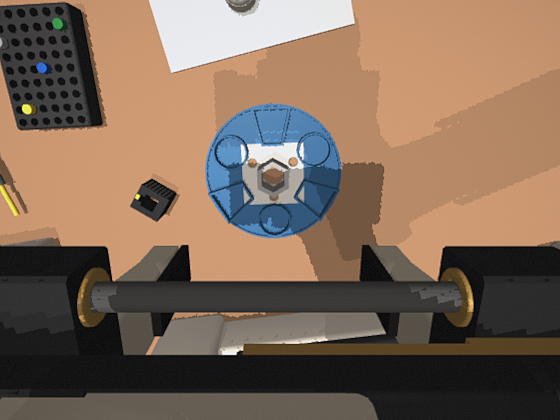

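```bash
cat >> h.py <<'E'
from scipy.optimize import minimize
def circ(r,z,c=(0,0),n=72):
    a=np.arange(n)*2*np.pi/n;return np.c_[c[0]+r*np.cos(a),c[1]+r*np.sin(a),np.full(n,z)]
def poly(pts,z,n=14):
    pts=np.array(pts,float);o=[]
    for a,b in zip(pts,np.roll(pts,-1,0)):
        t=np.linspace(0,1,n,endpoint=False)[:,None];o.append(a+(b-a)*t)
    o=np.vstack(o);return np.c_[o,np.full(len(o),z)]
def rad(r,deg): a=np.radians(deg);return (r*np.cos(a),r*np.sin(a))
CAR=[circ(84,6)]*1+[circ(5.5,6,rad(29,k)) for k in (0,120,240)]+[circ(18.5,18,rad(58,k)) for k in (0,120,240)]+[poly([rad(20.78,k) for k in range(0,360,60)],40),circ(13,40,n=36)]
CAR=np.vstack(CAR)/1000
HUB=np.vstack([circ(40,0),*[circ(4,14,rad(29,k),36) for k in (0,120,240)],poly([(6.5,-2.8),(11,-2.8),(11,2.8),(6.5,2.8)],60,8)])/1000
def wedge(z,e=0): return poly([(18+e,18+e),(-18-e,9.5+e),(-18-e,-9.5-e),(18+e,-18-e)],z)
WB=np.vstack([wedge(38),circ(12,62)])/1000
RB=np.vstack([circ(17,38),circ(12,62)])/1000
KNOB=np.vstack([poly([(18,16),(-18,16),(-18,-16),(18,-16)],34)*np.array([1,1,1]),circ(8.2,34,n=36)])/1000
KNOB=KNOB
def place(M,x,y,z,th):
    c,s=np.cos(th),np.sin(th);return M@np.array([[c,s,0],[-s,c,0],[0,0,1]])+[x,y,z]
def fit(f,M,x0,z,roi=None,tr=6,free=(1,1,1),multi=(0,),canny=(40,110),name=None,rng=0.0):
    im=cv2.resize(f['image'],None,fx=2,fy=2,interpolation=cv2.INTER_CUBIC)
    e=np.zeros(im.shape[:2],np.uint8)
    for ch in range(3): e|=cv2.Canny(cv2.GaussianBlur(im[:,:,ch],(0,0),1.2),*canny)
    dt=cv2.distanceTransform(255-e,cv2.DIST_L2,5)/2
    def cost(p):
        uv=proj(f,place(M,p[0],p[1],z,p[2]))*2+.5
        d=cv2.remap(dt.astype(np.float32),uv[:,0].astype(np.float32)[None],uv[:,1].astype(np.float32)[None],cv2.INTER_LINEAR,borderMode=cv2.BORDER_CONSTANT,borderValue=20)[0]
        return np.mean(np.minimum(d,tr)**2)**.5
    best=None
    offs=[(0,0)] if not rng else [(a,b) for a in np.linspace(-rng,rng,5) for b in np.linspace(-rng,rng,5)]
    for m in multi:
      for a,b in offs:
        x=np.array([x0[0]+a,x0[1]+b,x0[2]+m]);sc=np.array([.004,.004,.06])*np.array(free)
        if rng and best is not None and cost(x)>3*best.fun+2: continue
        sim=np.vstack([x]+[x+np.eye(3)[i]*sc[i] for i in range(3)])
        r=minimize(cost,x,method='Nelder-Mead',options=dict(initial_simplex=sim,xatol=1e-5,fatol=1e-4,maxiter=300))
        if best is None or r.fun<best.fun: best=r
    if name:
        o=cv2.resize(f['image'],None,fx=2,fy=2)[:,:,::-1].copy()
        uv=proj(f,place(M,best.x[0],best.x[1],z,best.x[2]))*2+.5
        for u,v in uv: 
            if 0<=u<1120 and 0<=v<840: cv2.circle(o,(int(u),int(v)),1,(0,0,255),-1)
        c=uv.mean(0).astype(int);h=180
        y0=max(0,min(840-2*h,c[1]-h));x0_=max(0,min(1120-2*h,c[0]-h))
        cv2.imwrite('pics/'+name+'.png',cv2.resize(o[y0:y0+2*h,x0_:x0_+2*h],(590,590)))
    return best.x,best.fun
E
python3 - <<'E'
from h import *
f=grab('wrist')
d=onz(f,275,220,.01)-onz(f,274,170,.01);th=np.arctan2(d[1],d[0]);print(np.degrees(th))
p,c=fit(f,CAR,[.521,-.131,th],0,name='fc1',rng=.008,multi=(0,.1,-.1));print(p,np.degrees(p[2]),c)
E
```

```text
77.10383751762822
[ 0.52143566 -0.12765254  1.35642823] 77.7176125510644 0.4762413799762726
```

View pics/fc1.png

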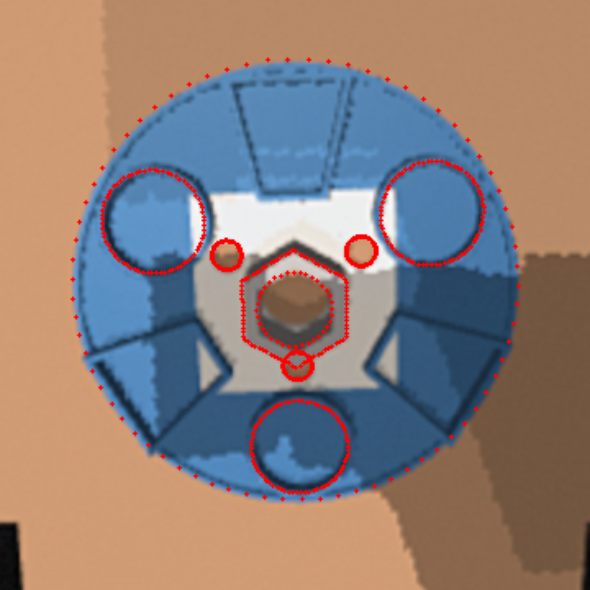

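```bash
python3 - <<'E'
from h import *
plan([0.5214,-0.1277,.022],np.radians(167.7),step=4.5)
E
```

```text
from [ 0.5186 -0.1287  0.26  ] 2.8982 to [ 0.5214 -0.1277  0.022 ] 2.9272 n 6
-0.04 0.03 3.97 -0.005; -0.04 0.02 3.96 -0.005; -0.04 0.03 3.97 -0.004; -0.04 0.03 3.97 -0.005; -0.05 0.03 3.97 -0.005; -0.04 0.02 3.96 -0.005
```

Request:
apply_moves --deltas "-0.04 0.03 3.97 -0.005; -0.04 0.02 3.96 -0.005; -0.04 0.03 3.97 -0.005; -0.04 0.03 3.97 -0.005; -0.05 0.03 3.97 -0.005; -0.04 0.02 2.46 -0.005; 0 0 0 0; 0 0 0 0"

```text
t: 3.98
eef_pos: [0.5225, -0.1273, 0.0379]
ee_rot: [3.141, 0.001, 2.929]
force: [-0.9, 0.4, 1.0]
width: 0.0879
```

```bash
python3 - <<'E'
from h import *
st();grab('wrist','w2');grab('side','s2')
E
```

```text
t 3.98 [ 0.5225 -0.1273  0.0379] [3.1415e+00 1.2000e-03 2.9293e+00] F [-0.9  0.4  1. ] w 0.0879 q [ 0.13  0.34 -0.52  0.   -0.71 -0.34]
```

View pics/w2.png

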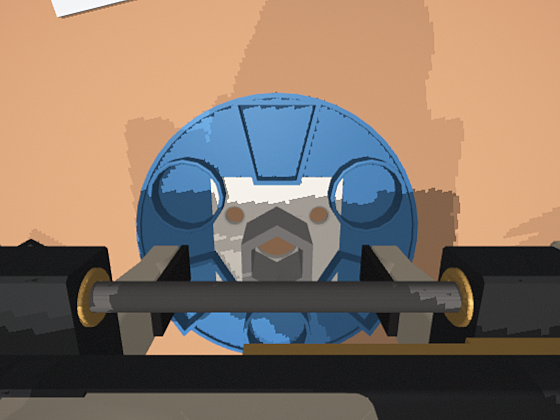

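View pics/s2.png

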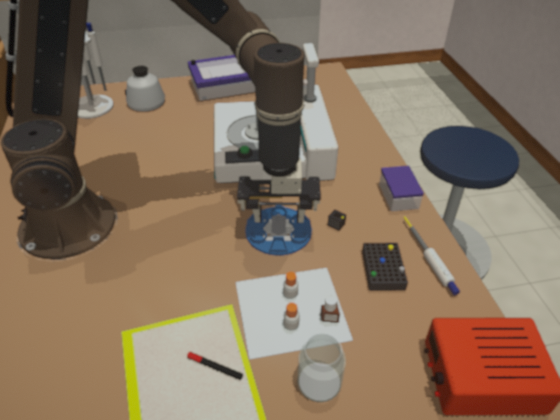

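```bash
python3 - <<'E'
from h import *
st();f=grab('wrist')
M=CAR[(place(CAR,0,0,0,0)[:,0]>-9)|True]
p,c=fit(f,M,[.5214,-.1277,1.356],0,name='fc2',tr=4);print(p,np.degrees(p[2]),c)
s=readout.get_state();plan([p[0],p[1],.022],p[2]+np.pi/2,half=True)
E
```

```text
t 4.08 [ 0.5228 -0.1271  0.0384] [3.1410e+00 2.3000e-03 2.9294e+00] F [ 0.5 -1.1  0.2] w 0.0877 q [ 0.13  0.34 -0.52  0.   -0.71 -0.34]
[ 0.52151741 -0.12784608  1.35951513] 77.89447938565775 2.0270302295684814
from [ 0.5227 -0.127   0.0383] 2.9295 to [ 0.5215 -0.1279  0.022 ] 2.9305 n 1
0.1 -0.11 1.63 -0.001
```

View pics/fc2.png

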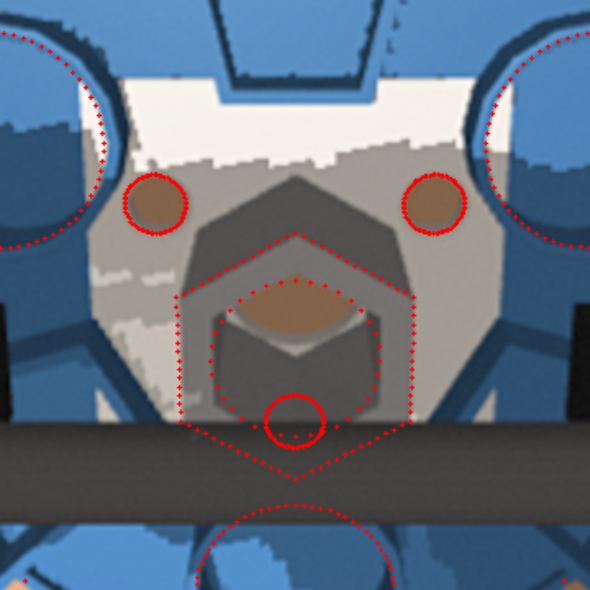

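Request:
apply_moves --deltas "0.1 -0.11 1.65 -0.002; 0 0 0 0; 0 0 0 0"

```text
t: 4.5
eef_pos: [0.5211, -0.1278, 0.0213]
ee_rot: [3.141, 0.001, 2.932]
force: [-0.4, 1.1, 0.7]
width: 0.0878
```

Request:
apply_moves --deltas "0 0 0 0; 0 0 0 0; 0 0 0 0; 0 0 0 0; 0 0 0 0; 0 0 0 0; 0 0 0 0; 0 0 0 0" --gripper 1 --squeeze 50

```text
t: 5.5
eef_pos: [0.5207, -0.1278, 0.0205]
ee_rot: [3.142, 0.0, 2.932]
force: [1.1, 0.2, 0.1]
width: 0.0356
```

Request:
apply_moves --deltas "0 0 -1 0; 0 0 -2 0; 0 0 -3 0; 0 0 -4 0; 0 0 -4 0; 0 0 -4 0; 0 0 -3 0; 0 0 -2 0; 0 0 0 0; 0 0 0 0"

```text
t: 6.75
eef_pos: [0.5196, -0.1277, 0.2493]
ee_rot: [3.141, -0.002, 2.931]
force: [-0.5, 0.2, -4.4]
width: 0.0356
```

```bash
python3 - <<'E'
from h import *
st();f=grab('wrist','w3');
E
```

```text
t 6.75 [ 0.5196 -0.1277  0.2493] [ 3.1414e+00 -1.9000e-03  2.9312e+00] F [-0.5  0.2 -4.4] w 0.0356 q [ 0.13  0.11 -0.26 -0.   -1.2  -0.34]
```

View pics/w3.png

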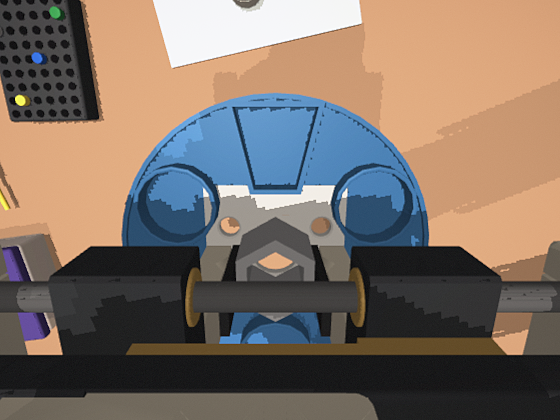

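```bash
python3 - <<'E'
from h import *
f=grab('wrist');s=readout.get_state()
x,y,z=s['eef_pos'];yaw=s['ee_rot'][2]
for dz in (-.003,0,.003):
    M=CAR[proj(f,place(CAR,x,y,z-.0205,yaw-np.pi/2))[:,1]<245]
    p,c=fit(f,M,[x,y,yaw-np.pi/2],z-.0205+dz,name='fc3',tr=4)
    d=p[:2]-[x,y];ty=np.array([np.sin(yaw),-np.cos(yaw)]);tx=np.array([np.cos(yaw),np.sin(yaw)])
    print(dz,p,'in tool x,y mm',(d@tx*1000).round(2),(d@ty*1000).round(2),'dth',np.degrees(p[2]-yaw)+90,c)
t=cv2.imread('pics/top0.png');cv2.imwrite('pics/topz.png',cv2.resize(t[140:280,50:210],None,fx=4.5,fy=4.2,interpolation=cv2.INTER_CUBIC))
E
```

```text
-0.003 [ 0.519881   -0.12672274  1.35750897] in tool x,y mm 0.06 1.07 dth -0.17729617692734223 0.8875619769096375
0 [ 0.51961961 -0.12739622  1.35872435] in tool x,y mm 0.18 0.36 dth -0.10765986601965949 1.024111032485962
0.003 [ 0.51953045 -0.12914368  1.35471251] in tool x,y mm -0.1 -1.37 dth -0.33752136277072964 1.698947548866272
```

View pics/topz.png

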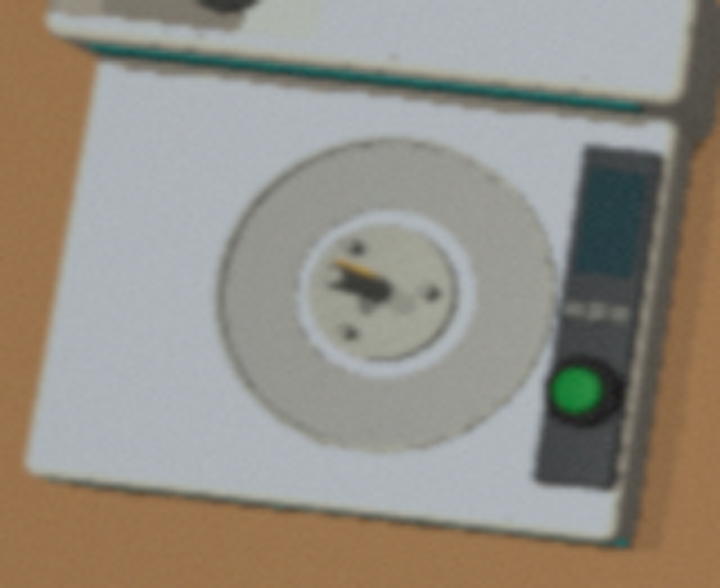

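View pics/fc3.png

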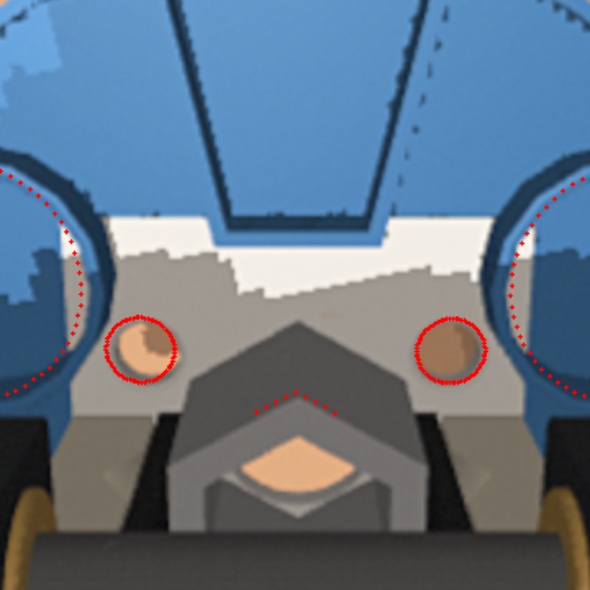

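```bash
python3 - <<'E'
from h import *
f=grab('side','s3');g=grab('top','t3')
def tri(a,b):
    c1,d1=ray(f,*a);c2,d2=ray(g,*b);A=np.c_[d1,-d2];t=np.linalg.lstsq(A,c2-c1,rcond=None)[0]
    p=c1+d1*t[0];q=c2+d2*t[1];print(((p+q)/2).round(3),np.linalg.norm(p-q).round(4))
tri((313,100),(98,130));tri((309,47),(37,113));tri((309,47),(90,125));tri((314,70),(60,115))
t=cv2.imread('pics/s3.png');cv2.imwrite('pics/sz.png',cv2.resize(t[20:200,190:350],None,fx=4,fy=3.3,interpolation=cv2.INTER_CUBIC))
t=cv2.imread('pics/t3.png');cv2.imwrite('pics/tz.png',cv2.resize(t[90:290,20:300],None,fx=2.8,fy=2.8,interpolation=cv2.INTER_CUBIC))
E
```

```text
[0.72  0.307 0.104] 0.003
[0.718 0.382 0.241] 0.002
[0.675 0.235 0.31 ] 0.0077
[0.735 0.368 0.172] 0.0016
```

View pics/sz.png

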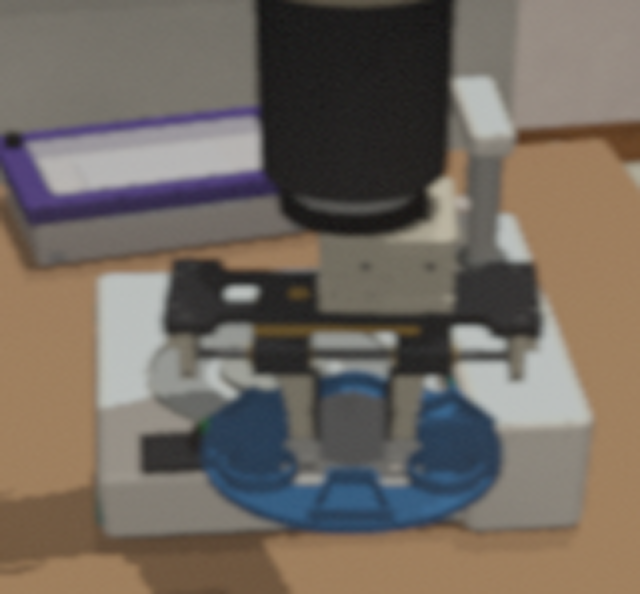

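View pics/tz.png

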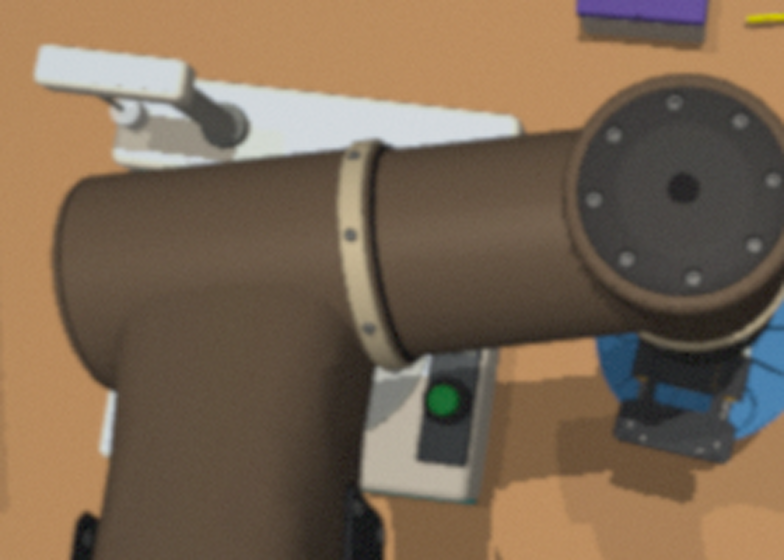

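```bash
python3 - <<'E'
from h import *
st();plan([.41,.275,.34],np.radians(240),step=4,wstep=.1)
E
```

```text
t 6.95 [ 0.5201 -0.1278  0.2494] [-3.1412e+00 -1.9000e-03  2.9315e+00] F [-0.1 -0.7 -4.1] w 0.0355 q [ 0.13  0.12 -0.26 -0.   -1.2  -0.34]
from [ 0.5201 -0.1278  0.2494] 2.9315 to [0.41   0.2751 0.34  ] 4.1885 n 13
1.47 2.85 -0.7 -0.097; 1.19 2.99 -0.69 -0.096; 0.9 3.08 -0.7 -0.097; 0.6 3.16 -0.7 -0.097; 0.29 3.2 -0.69 -0.097; -0.02 3.21 -0.7 -0.096; -0.33 3.19 -0.7 -0.097; -0.64 3.15 -0.7 -0.097; -0.94 3.07 -0.69 -0.096; -1.23 2.97 -0.7 -0.097
-1.52 2.83 -0.7 -0.097; -1.78 2.68 -0.69 -0.097; -2.03 2.49 -0.7 -0.096
```

Request:
apply_moves --deltas "1.47 2.85 -0.7 -0.097; 1.19 2.99 -0.69 -0.096; 0.9 3.08 -0.7 -0.097; 0.6 3.16 -0.7 -0.097; 0.29 3.2 -0.69 -0.097; -0.02 3.21 -0.7 -0.096; -0.33 3.19 -0.7 -0.097; -0.64 3.15 -0.7 -0.097; -0.94 3.07 -0.69 -0.096; -1.23 2.97 -0.7 -0.097"

```text
t: 8.2
eef_pos: [0.4353, 0.1829, 0.3199]
ee_rot: [3.142, -0.001, -2.381]
force: [-0.0, -0.3, -4.6]
width: 0.0357
```

Request:
apply_moves --deltas "-1.52 2.83 -0.7 -0.097; -1.78 2.68 -0.69 -0.097; -2.03 2.49 -0.7 -0.096; 0 0 0 0; 0 0 0 0; 0 0 0 0"

```text
t: 8.95
eef_pos: [0.4105, 0.2743, 0.3407]
ee_rot: [3.142, -0.001, -2.096]
force: [-0.3, -1.3, -4.0]
width: 0.0357
```

```bash
python3 - <<'E'
from h import *
st();f=grab('wrist','w4');grab('top','t4')
E
```

```text
t 8.95 [0.4105 0.2743 0.3407] [ 3.1415e+00 -7.0000e-04 -2.0957e+00] F [-0.3 -1.3 -4. ] w 0.0357 q [ 0.99 -0.   -0.18 -0.   -1.39  0.06]
```

View pics/w4.png

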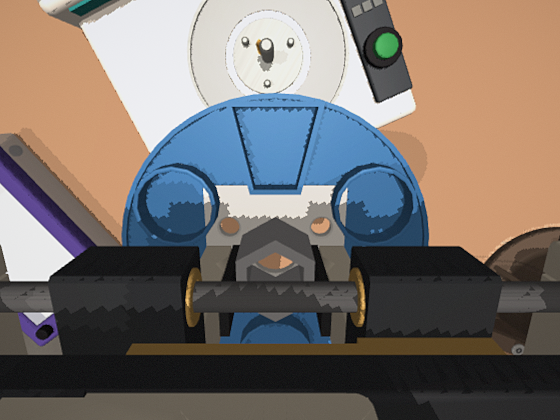

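View pics/t4.png

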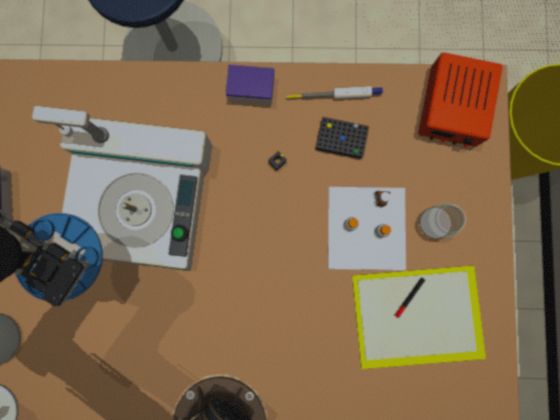

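```bash
python3 - <<'E'
from h import *
f=grab('wrist');st()
c=onz(f,268,56,.082+.007);print(c)
ps=[onz(f,u,v,.096)[:2] for u,v in [(245,42),(290,42),(268,84)]]
for p in ps: print(p,np.degrees(np.arctan2(*(p-np.mean(ps,0))[::-1])),np.linalg.norm(p-np.mean(ps,0)))
key=onz(f,260,43,.142)-onz(f,266,45,.142);print('key dir',np.degrees(np.arctan2(key[1],key[0])))
for th in [30]:
  p,cc=fit(f,HUB,[*np.mean(ps,0),np.radians(th)],.082,name='fh1',rng=.006,multi=(0,.06,-.06),tr=4);print(p,np.degrees(p[2]),cc)
  H2=HUB[:72+108]
  p,cc=fit(f,H2,p,.082,tr=3);print(p,np.degrees(p[2]),cc)
E
```

```text
t 9.1 [0.4106 0.2744 0.341 ] [ 3.1416e+00 -1.0000e-04 -2.0957e+00] F [ 0.8 -0.7 -3.9] w 0.0355 q [ 0.99 -0.   -0.18 -0.   -1.39  0.06]
[0.52945027 0.21442458 0.089     ]
[0.55321337 0.22936367] 29.625616712110272 0.028490953588857927
[0.52861324 0.18696129] -89.66351429436236 0.028318918998680588
[0.50351417 0.2295142 ] 150.27731017703056 0.02870997639522039
key dir 42.90901134357781
[0.5292339 0.215228  0.4948227] 28.35125245086386 1.1329954862594604
[0.52967349 0.21499256 0.50965761] 29.201229798258478 0.9826014637947083
```

View pics/fh1.png

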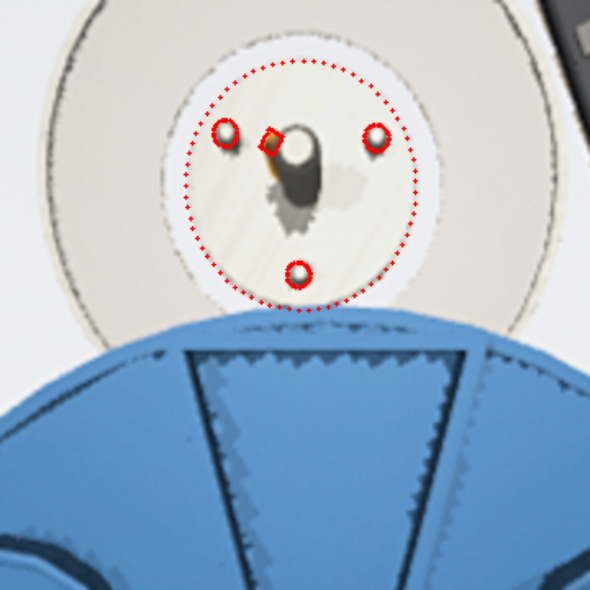

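```bash
python3 - <<'E'
from h import *
plan([.5295,.215,.24],np.radians(239.8),step=3)
E
```

```text
from [0.4106 0.2744 0.341 ] -2.0957 to [0.5295 0.2149 0.24  ] -2.0977 n 6
-0.14 -2.21 1.68 0; -0.13 -2.21 1.69 0.001; -0.14 -2.21 1.68 0; -0.14 -2.21 1.68 0; -0.13 -2.22 1.69 0.001; -0.14 -2.21 1.68 0
```

Request:
apply_moves --deltas "-0.14 -2.21 1.68 0; -0.13 -2.21 1.69 0.001; -0.14 -2.21 1.68 0; -0.14 -2.21 1.68 0; -0.13 -2.22 1.69 0.001; -0.14 -2.21 1.68 0; 0 0 2 0; 0 0 2 0; 0 0 0 0; 0 0 0 0"

```text
t: 10.35
eef_pos: [0.53, 0.2157, 0.2009]
ee_rot: [-3.141, 0.001, -2.097]
force: [-0.3, -0.2, -3.3]
width: 0.0358
```

```bash
python3 - <<'E'
from h import *
st();f=grab('wrist','w5')
cv2.imwrite('pics/w5z.png',cv2.resize(f['image'][170:290,190:360,::-1],None,fx=4.5,fy=4.5,interpolation=cv2.INTER_CUBIC))
E
```

```text
t 10.35 [0.53   0.2157 0.2009] [-3.1408e+00  8.0000e-04 -2.0967e+00] F [-0.3 -0.2 -3.3] w 0.0358 q [ 0.73  0.21 -0.26  0.   -1.1   0.32]
```

View pics/w5z.png

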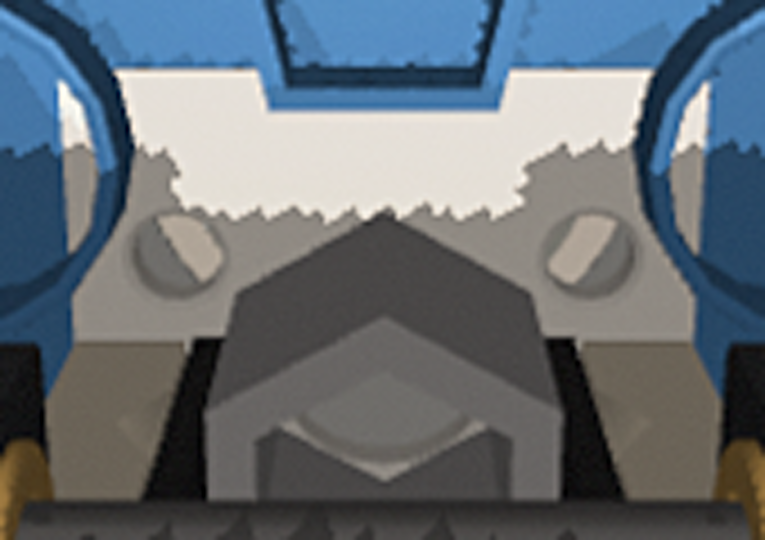

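```bash
python3 - <<'E'
from h import *
f=grab('wrist');st();grab('wrist');st()
plan([.5295,.215,.14],np.radians(239.8),step=2)
E
```

```text
t 10.45 [0.53   0.216  0.2012] [-3.1407e+00  1.6000e-03 -2.0965e+00] F [ 0.6  0.6 -3.4] w 0.0357 q [ 0.73  0.21 -0.26  0.   -1.1   0.32]
t 10.5 [0.5299 0.216  0.2012] [-3.1408e+00  1.6000e-03 -2.0964e+00] F [-0.6 -0.  -4.4] w 0.0355 q [ 0.73  0.21 -0.26  0.   -1.1   0.32]
from [0.5299 0.216  0.2012] -2.0964 to [0.5296 0.215  0.14  ] -2.0974 n 4
0.03 -0 1.53 0; 0.02 -0.01 1.53 0.001; 0.03 -0 1.53 0; 0.02 -0.01 1.53 0
```

Request:
apply_moves --deltas "0.03 0 1.53 0; 0.03 -0.01 1.53 0.001; 0.03 0 1.53 0; 0.01 0 1.3 0; 0 0 0 0; 0 0 0 0"

```text
t: 11.25
eef_pos: [0.529, 0.2147, 0.1412]
ee_rot: [3.141, -0.0, -2.098]
force: [-0.0, 0.0, -4.4]
width: 0.0356
```

```bash
python3 - <<'E'
from h import *
st();f=grab('wrist','w6');st()
cv2.imwrite('pics/w6z.png',cv2.resize(f['image'][170:290,190:360,::-1],None,fx=4.5,fy=4.5,interpolation=cv2.INTER_CUBIC))
E
```

```text
t 11.25 [0.529  0.2147 0.1412] [ 3.1415e+00 -4.0000e-04 -2.0976e+00] F [-0.   0.  -4.4] w 0.0356 q [ 0.73  0.26 -0.34  0.   -0.97  0.32]
t 11.3 [0.5291 0.2148 0.1415] [ 3.1416e+00  1.0000e-04 -2.0976e+00] F [-0.2  0.6 -4.1] w 0.0355 q [ 0.73  0.26 -0.34 -0.   -0.97  0.32]
```

View pics/w6z.png

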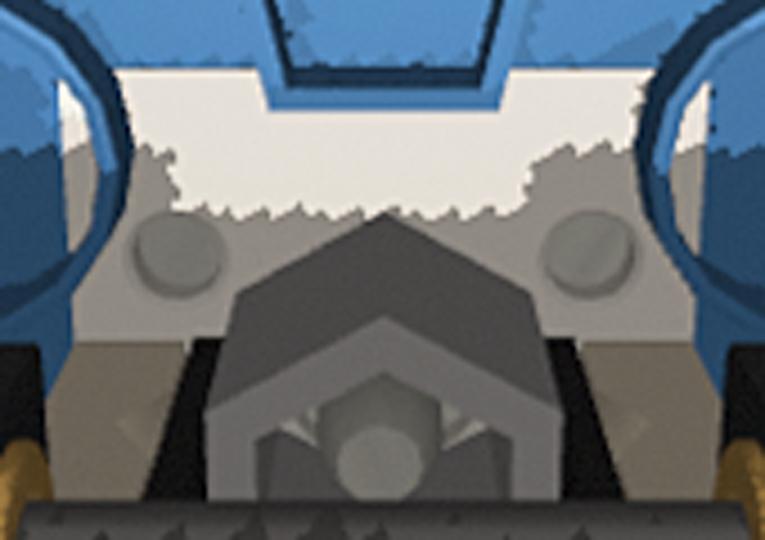

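Request:
apply_moves --deltas "-0.06 0 0.8 0; 0 0 0.8 0; 0 0 0.4 0; 0 0 0 0; 0 0 0 0"

```text
t: 11.92
eef_pos: [0.5293, 0.2153, 0.1212]
ee_rot: [3.142, -0.0, -2.098]
force: [0.1, -0.6, -3.6]
width: 0.0355
```

```bash
python3 - <<'E'
from h import *
st();f=grab('wrist','w6b');st()
cv2.imwrite('pics/w6bz.png',cv2.resize(f['image'][170:290,190:360,::-1],None,fx=4.5,fy=4.5,interpolation=cv2.INTER_CUBIC))
E
```

```text
t 11.93 [0.5293 0.2153 0.1212] [ 3.1415e+00 -1.0000e-04 -2.0976e+00] F [ 0.1 -0.6 -3.6] w 0.0355 q [ 0.73  0.28 -0.36 -0.   -0.93  0.32]
t 11.97 [0.5294 0.2153 0.1213] [-3.1416e+00  1.0000e-04 -2.0976e+00] F [ 0.4 -0.9 -3.7] w 0.036 q [ 0.73  0.28 -0.36 -0.   -0.93  0.32]
```

View pics/w6bz.png

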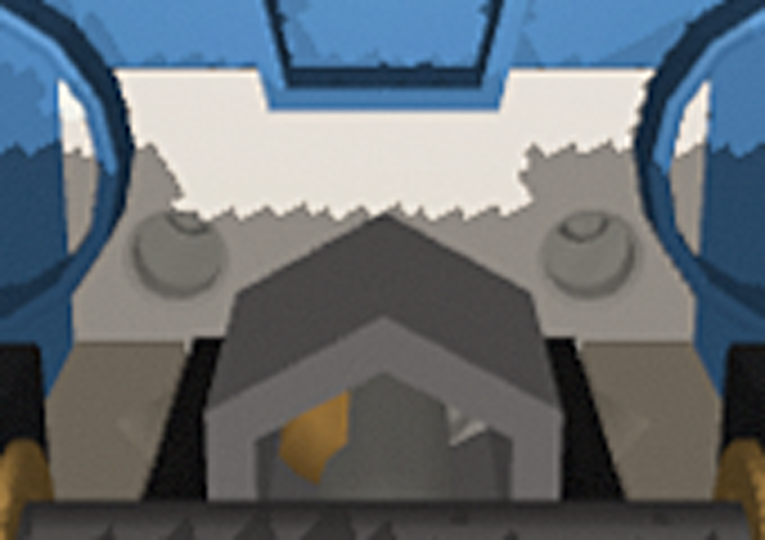

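Request:
apply_moves --deltas "0 0 0.3 0; 0 0 0.3 0; 0 0 0.2 0; 0 0 0 0; 0 0 0 0"

```text
t: 12.6
eef_pos: [0.5296, 0.2151, 0.1131]
ee_rot: [-3.141, 0.0, -2.098]
force: [4.2, -1.5, -5.1]
width: 0.0359
```

```bash
python3 - <<'E'
from h import *
st();f=grab('wrist','w6c');st()
cv2.imwrite('pics/w6cz.png',cv2.resize(f['image'][170:290,190:360,::-1],None,fx=4.5,fy=4.5,interpolation=cv2.INTER_CUBIC))
E
```

```text
t 12.6 [0.5296 0.2151 0.1131] [-3.1412e+00  1.0000e-04 -2.0977e+00] F [ 4.2 -1.5 -5.1] w 0.0359 q [ 0.73  0.29 -0.37  0.   -0.91  0.32]
t 12.65 [0.5296 0.2152 0.1132] [-3.1412e+00  1.0000e-04 -2.0977e+00] F [ 4.5 -1.7 -5.1] w 0.0358 q [ 0.73  0.29 -0.37  0.   -0.91  0.32]
```

View pics/w6cz.png

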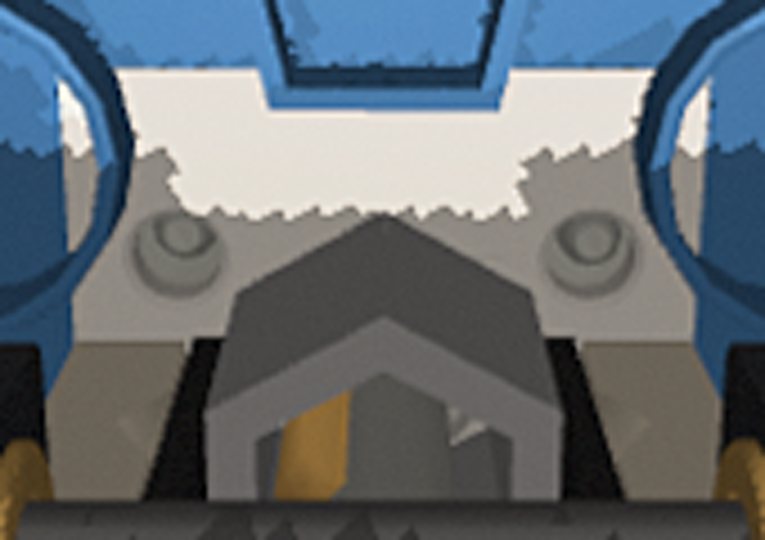

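Request:
apply_moves --deltas "0 -0.08 0 0; 0 0 0.3 0; 0 0 0.3 0; 0 0 0 0; 0 0 0 0"

```text
t: 13.28
eef_pos: [0.5301, 0.2148, 0.1069]
ee_rot: [-3.142, -0.0, -2.098]
force: [3.3, -2.5, -5.7]
width: 0.0356
```

Request:
apply_moves --deltas "0 -0.05 0 0; 0 0 0.2 0; 0 0 0.2 0; 0 0 0.1 0; 0 0 0 0; 0 0 0 0"

```text
t: 14.02
eef_pos: [0.5302, 0.2146, 0.1025]
ee_rot: [3.141, -0.0, -2.098]
force: [-4.8, -0.1, 4.2]
width: 0.0359
```

```bash
python3 - <<'E'
from h import *
st();f=grab('wrist','w6d');st()
cv2.imwrite('pics/w6dz.png',cv2.resize(f['image'][170:290,190:360,::-1],None,fx=4.5,fy=4.5,interpolation=cv2.INTER_CUBIC))
E
```

```text
t 14.03 [0.5302 0.2146 0.1025] [ 3.1414e+00 -1.0000e-04 -2.0975e+00] F [-4.8 -0.1  4.2] w 0.0359 q [ 0.73  0.3  -0.38 -0.   -0.89  0.32]
t 14.07 [0.5302 0.2146 0.1025] [ 3.1414e+00 -1.0000e-04 -2.0975e+00] F [-5.3 -1.8  5.4] w 0.0358 q [ 0.73  0.3  -0.38 -0.   -0.89  0.32]
```

View pics/w6dz.png

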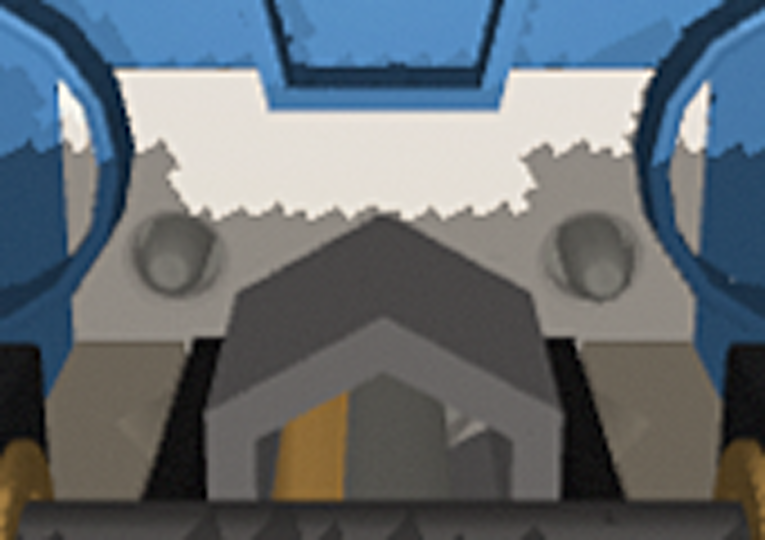

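Request:
apply_moves --deltas "0 0 0.1 0; 0 0 0 0; 0 0 0 0"

```text
t: 14.45
eef_pos: [0.5302, 0.2146, 0.1024]
ee_rot: [-3.141, 0.0, -2.097]
force: [-9.3, -0.9, 13.7]
width: 0.0357
```

Request:
apply_moves --deltas "0 0 0 0; 0 0 0 0; 0 0 0 0; 0 0 0 0; 0 0 0 0; 0 0 -2 0; 0 0 -4 0; 0 0 -4 0; 0 0 -5 0; 0 0 0 0" --gripper -1

```text
t: 15.7
eef_pos: [0.5324, 0.2157, 0.2558]
ee_rot: [-3.138, 0.007, -2.097]
force: [-0.1, -0.9, -0.0]
width: 0.0878
```

```bash
python3 - <<'E'
from h import *
st();f=grab('wrist','w7');s=readout.get_state()
for z in (.080,.082,.084):
    p,c=fit(f,CAR,[.530,.2147,np.radians(149.7)],z,name='fc7' if z==.082 else None,tr=4);print(z,p,np.degrees(p[2])-120,c)
E
```

```text
t 15.7 [0.5324 0.2157 0.2558] [-3.1379  0.0072 -2.0972] F [-0.1 -0.9 -0. ] w 0.0878 q [ 0.73  0.17 -0.18  0.   -1.21  0.32]
0.08 [0.52928879 0.21508235 2.61482086] 29.818199433514366 0.955601692199707
0.082 [0.52969337 0.21485279 2.61440363] 29.794293749175267 0.9658815264701843
0.084 [0.53006914 0.21462559 2.61511116] 29.834832540850584 1.0131185054779053
```

View pics/w7.png

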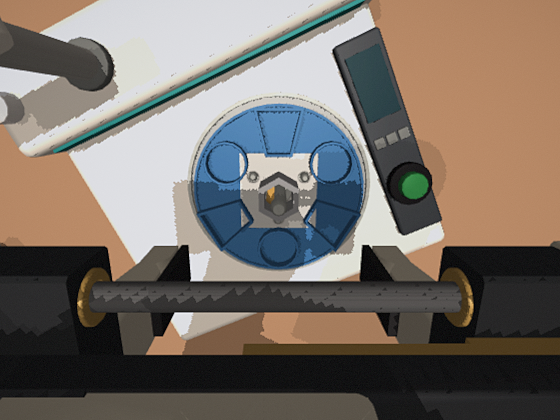

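View pics/fc7.png

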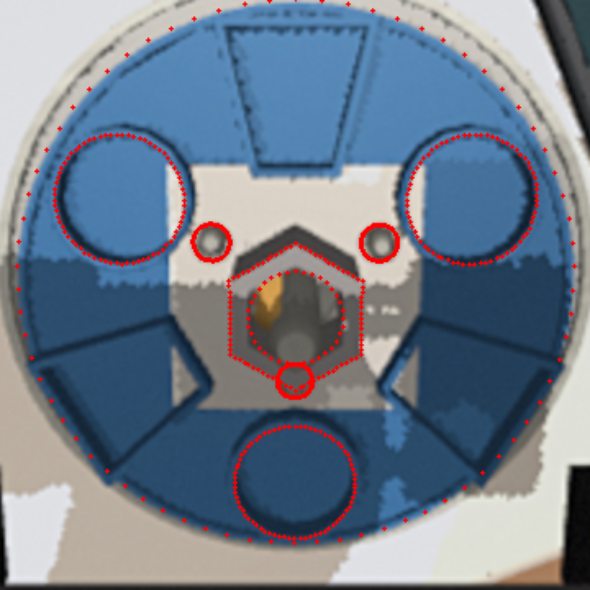

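```bash
python3 - <<'E'
from h import *
f=grab('wrist')
for r in viewer.silhouettes('wrist','start_button_top')[:2]:
    m=r['region'];ys,xs=np.nonzero(m);print(r['conf'],r['extent'])
b=onz(f,413.5,184.5,.106);print('button',b)
g=grab('top')
for r in viewer.silhouettes('top','lock_knob')[:3]:
    m=r['region'];ys,xs=np.nonzero(m);print(r['conf'],r['extent'],onz(g,xs.mean(),ys.mean(),.02))
plan([.665,-.135,.20],3.0,step=4.5,wstep=.1)
E
```

```text
0.74 [394.8, 170.8, 32.8, 29.0]
button [0.47502861 0.10082027 0.106     ]
0.56 [269.5, 150.7, 18.7, 18.6] [ 0.6718034  -0.13399196  0.02      ]
0.19 [418.0, 203.9, 45.3, 33.7] [ 0.52017413 -0.56000303  0.02      ]
from [0.5299 0.2143 0.2499] -2.0977 to [ 0.665 -0.135  0.2  ] -3.2837 n 12
1.95 -2.44 0.42 0.099; 1.7 -2.61 0.41 0.099; 1.43 -2.78 0.42 0.098; 1.16 -2.9 0.41 0.099; 0.86 -2.99 0.42 0.099; 0.56 -3.07 0.41 0.099; 0.25 -3.11 0.42 0.099; -0.05 -3.12 0.42 0.098; -0.36 -3.1 0.41 0.099; -0.66 -3.05 0.42 0.099
-0.96 -2.97 0.41 0.099; -1.26 -2.86 0.42 0.099
```

Request:
apply_moves --deltas "1.95 -2.44 0.42 0.099; 1.7 -2.61 0.41 0.099; 1.43 -2.78 0.42 0.098; 1.16 -2.9 0.41 0.099; 0.86 -2.99 0.42 0.099; 0.56 -3.07 0.41 0.099; 0.25 -3.11 0.42 0.099; -0.05 -3.12 0.42 0.098; -0.36 -3.1 0.41 0.099; -0.66 -3.05 0.42 0.099"

```text
t: 17.2
eef_pos: [0.6428, -0.0775, 0.208]
ee_rot: [-3.141, -0.002, -3.089]
force: [0.0, 0.6, -0.9]
width: 0.0877
```

Request:
apply_moves --deltas "-0.96 -2.97 0.41 0.099; -1.26 -2.86 0.42 0.099; 0 0 0 0; 0 0 0 0; 0 0 0 0"

```text
t: 17.82
eef_pos: [0.6654, -0.1339, 0.2012]
ee_rot: [-3.142, -0.0, 3.001]
force: [0.6, -0.2, -0.6]
width: 0.0874
```

```bash
python3 - <<'E'
from h import *
st();f=grab('wrist','w8')
for r in viewer.silhouettes('wrist','lock_knob')[:2]:
    print(r['conf'],r['extent']);l,t,w,h=[int(v) for v in r['extent']]
r=viewer.silhouettes('wrist','lock_knob')[0];l,t,w,h=[int(v) for v in r['extent']]
u=l+w/2;v=t+h/2;print(onz(f,u,v,.02))
a=int(max(0,v-50));b=int(max(0,u-60));print(a,b)
cv2.imwrite('pics/w8z.png',cv2.resize(f['image'][a:a+100,b:b+120,::-1],None,fx=6,fy=6,interpolation=cv2.INTER_CUBIC))
E
```

```text
t 17.82 [ 0.6654 -0.1339  0.2012] [-3.1416e+00 -2.0000e-04  3.0010e+00] F [ 0.6 -0.2 -0.6] w 0.0874 q [ 0.09  0.38 -0.01 -0.   -1.18 -0.23]
0.84 [247.1, 164.5, 45.0, 48.7]
[ 0.67117722 -0.1322439   0.02      ]
138 209
```

View pics/w8z.png

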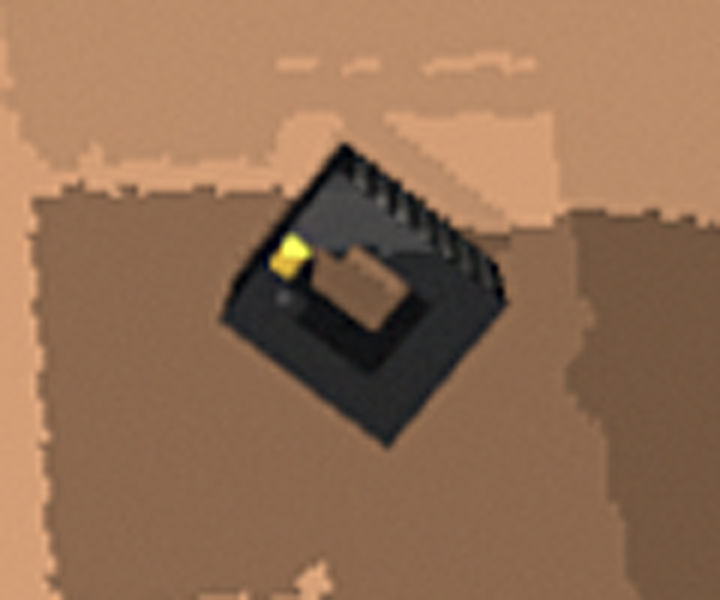

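```bash
python3 - <<'E'
from h import *
f=grab('wrist')
C=[onz(f,209+a/6-.4,138+b/6-.4,.034)[:2] for a,b in [(222,318),(388,445),(505,300)]]
print(C,np.linalg.norm(C[0]-C[1]),np.linalg.norm(C[1]-C[2]))
ctr=(C[0]+C[2])/2; d=C[0]-C[1]; th=np.arctan2(d[1],d[0]); print(ctr,np.degrees(th))
K=KNOB[:56]
p,c=fit(f,K,[*ctr,th],0,name='fk1',tr=4,multi=(0,.1,-.1));print(p,np.degrees(p[2]),c)
E
```

```text
[array([ 0.6946397 , -0.13604823]), array([ 0.67062527, -0.11048549]), array([ 0.64799427, -0.13247716])] 0.03507344451901868 0.03155622982411873
[ 0.67131698 -0.13426269] -46.78877465492615
[ 0.67029467 -0.13451333 -0.76294903] -43.71375944526248 0.886609673500061
```

View pics/fk1.png

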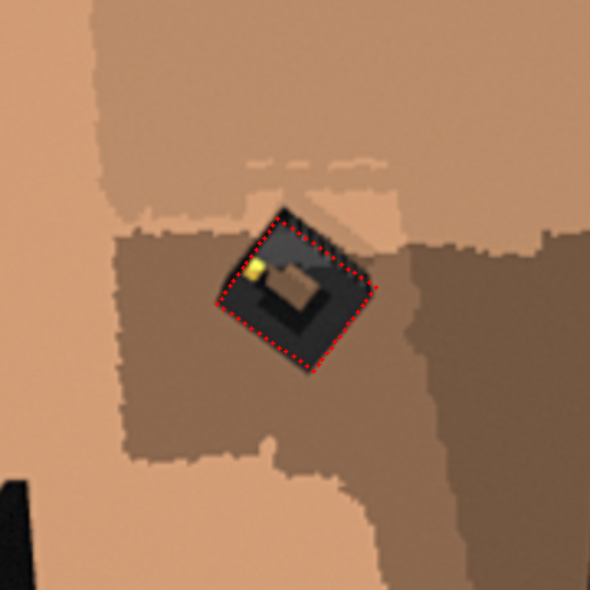

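```bash
python3 - <<'E'
from h import *
plan([.6708,-.1344,.09],np.radians(225.3),step=4.5,wstep=.12)
E
```

```text
from [ 0.6657 -0.134   0.2016] 3.0007 to [ 0.6708 -0.1344  0.09  ] 3.9327 n 8
-0.06 0 1.4 -0.116; -0.07 0 1.39 -0.117; -0.06 -0.01 1.4 -0.116; -0.07 -0.02 1.39 -0.117; -0.05 -0.02 1.4 -0.116; -0.06 -0.03 1.39 -0.117; -0.05 -0.04 1.4 -0.116; -0.05 -0.05 1.39 -0.117
```

Request:
apply_moves --deltas "-0.06 0 1.4 -0.116; -0.07 0 1.39 -0.117; -0.06 -0.01 1.4 -0.116; -0.07 -0.02 1.39 -0.117; -0.05 -0.02 1.4 -0.116; -0.06 -0.03 1.39 -0.117; -0.05 -0.04 1.4 -0.116; -0.05 -0.05 1.39 -0.117; 0 0 0 0; 0 0 0 0"

```text
t: 19.27
eef_pos: [0.6712, -0.1349, 0.0904]
ee_rot: [-3.141, 0.0, -2.354]
force: [0.6, -0.2, -0.1]
width: 0.0875
```

```bash
python3 - <<'E'
from h import *
st();f=grab('wrist','w9')
p,c=fit(f,KNOB[:56],[.6708,-.1345,np.radians(-45)],0,name='fk2',tr=4,multi=(0,.05,-.05),rng=.003);print(p,np.degrees(p[2]),c)
plan([p[0],p[1],.007],p[2]+np.pi*1.5,half=True)
E
```

```text
t 19.27 [ 0.6712 -0.1349  0.0904] [-3.1409e+00  4.0000e-04 -2.3537e+00] F [ 0.6 -0.2 -0.1] w 0.0875 q [ 0.09  0.48 -0.13  0.   -0.96  0.7 ]
[ 0.67159765 -0.13367547 -0.81637291] -46.77472238047299 1.5296072959899902
from [ 0.6713 -0.1349  0.0906] -2.3533 to [ 0.6716 -0.1337  0.007 ] -2.3873 n 2
-0.06 0.03 4.18 0.017; -0.05 0.04 4.18 0.017
```

View pics/fk2.png

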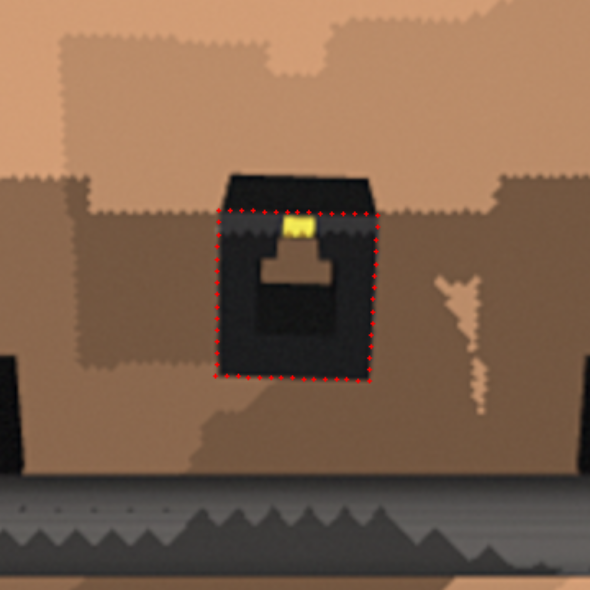

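Request:
apply_moves --deltas "-0.05 0.03 3.5 0.015; -0.04 0.04 3.4 0.01; 0 0 1.45 0; 0 0 0 0; 0 0 0 0"

```text
t: 19.95
eef_pos: [0.6721, -0.134, 0.0077]
ee_rot: [-3.14, 0.001, -2.376]
force: [0.7, 0.4, -0.5]
width: 0.0874
```

Request:
apply_moves --deltas "0 0 0 0; 0 0 0 0; 0 0 0 0; 0 0 0 0; 0 0 0 0; 0 0 0 0; 0 0 0 0; 0 0 0 0" --gripper 1 --squeeze 40

```text
t: 20.95
eef_pos: [0.6709, -0.1339, 0.0061]
ee_rot: [3.142, -0.0, -2.377]
force: [0.1, -0.2, -0.1]
width: 0.0316
```

Request:
apply_moves --deltas "0 0 -1 0; 0 0 -3 0; 0 0 -4 0; 0 0 -4 0; 0 0 -4 0; 0 0 -4 0; 0 0 0 0; 0 0 0 0"

```text
t: 21.95
eef_pos: [0.6705, -0.1338, 0.2062]
ee_rot: [3.141, 0.0, -2.377]
force: [-0.5, 0.1, -2.0]
width: 0.0319
```

```bash
python3 - <<'E'
from h import *
st();f=grab('wrist','w10');st()
cv2.imwrite('pics/w10z.png',cv2.resize(f['image'][170:300,190:360,::-1],None,fx=4.5,fy=4.5,interpolation=cv2.INTER_CUBIC))
s=readout.get_state();x,y,z=s['eef_pos'];yaw=s['ee_rot'][2]
p,c=fit(f,KNOB[:56][[i for i in range(56) if True]],[x,y,yaw+np.pi/2],z-.007,name='fk3',tr=4)
d=p[:2]-[x,y];print((d@[np.cos(yaw),np.sin(yaw)]*1000).round(2),(d@[np.sin(yaw),-np.cos(yaw)]*1000).round(2),np.degrees(p[2]-yaw)-90,c)
E
```

```text
t 21.95 [ 0.6705 -0.1338  0.2062] [ 3.1412e+00  2.0000e-04 -2.3768e+00] F [-0.5  0.1 -2. ] w 0.0319 q [ 0.09  0.38  0.   -0.   -1.19  0.68]
t 22.0 [ 0.6702 -0.1338  0.2054] [ 3.1403e+00 -8.0000e-04 -2.3768e+00] F [ 0.2 -0.2 -1.3] w 0.0318 q [ 0.09  0.39  0.   -0.   -1.19  0.68]
-1.97 0.33 1.6667454253889247 2.7686586380004883
```

View pics/w10z.png

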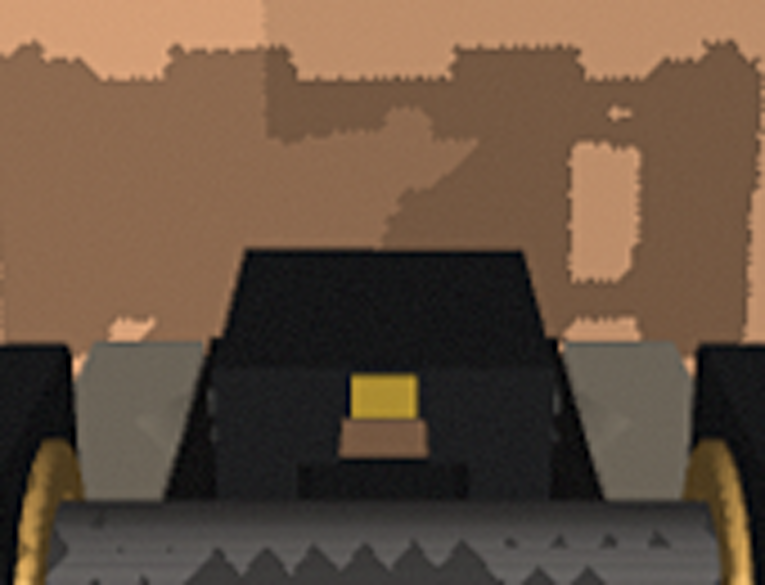

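View pics/fk3.png

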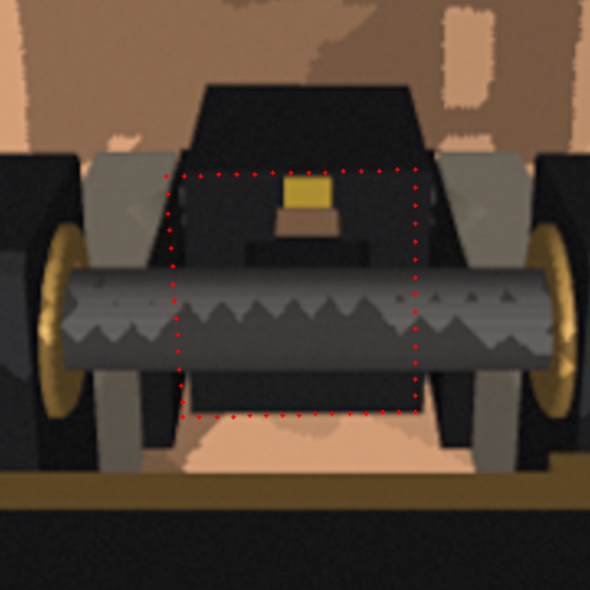

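```bash
python3 - <<'E'
from h import *
plan([.5301,.215,.215],np.radians(299.8),step=4,wstep=.1)
E
```

```text
from [ 0.6702 -0.1338  0.2054] -2.3768 to [0.5301 0.215  0.215 ] -1.0508 n 14
-1 2.49 -0.07 -0.095; -1.24 2.38 -0.07 -0.094; -1.45 2.26 -0.07 -0.095; -1.66 2.11 -0.07 -0.095; -1.86 1.94 -0.06 -0.095; -2.03 1.76 -0.07 -0.094; -2.18 1.56 -0.07 -0.095; -2.32 1.35 -0.07 -0.095; -2.45 1.12 -0.07 -0.095; -2.53 0.88 -0.07 -0.094
-2.61 0.64 -0.07 -0.095; -2.65 0.39 -0.07 -0.095; -2.69 0.14 -0.06 -0.094; -2.68 -0.12 -0.07 -0.095
```

Request:
apply_moves --deltas "-1 2.49 -0.07 -0.095; -1.24 2.38 -0.07 -0.094; -1.45 2.26 -0.07 -0.095; -1.66 2.11 -0.07 -0.095; -1.86 1.94 -0.06 -0.095; -2.03 1.76 -0.07 -0.094; -2.18 1.56 -0.07 -0.095; -2.32 1.35 -0.07 -0.095; -2.45 1.12 -0.07 -0.095; -2.53 0.88 -0.07 -0.094"

```text
t: 23.25
eef_pos: [0.5697, 0.1157, 0.2117]
ee_rot: [3.139, -0.001, -1.427]
force: [0.4, -0.4, -0.5]
width: 0.0319
```

Request:
apply_moves --deltas "-2.61 0.64 -0.07 -0.095; -2.65 0.39 -0.07 -0.095; -2.69 0.14 -0.06 -0.094; -2.68 -0.12 -0.07 -0.095; 0 0 0 0; 0 0 0 0; 0 0 0 0"

```text
t: 24.12
eef_pos: [0.5308, 0.2142, 0.2153]
ee_rot: [3.141, -0.0, -1.052]
force: [0.2, 0.7, -0.8]
width: 0.0318
```

```bash
python3 - <<'E'
from h import *
st();f=grab('wrist','w11');st();grab('side','s11')
cv2.imwrite('pics/w11z.png',cv2.resize(f['image'][170:300,190:360,::-1],None,fx=4.5,fy=4.5,interpolation=cv2.INTER_CUBIC))
plan([.5301,.215,.168],np.radians(299.8),step=4,wstep=.1)
E
```

```text
t 24.12 [0.5308 0.2142 0.2153] [ 3.1407e+00 -2.0000e-04 -1.0520e+00] F [ 0.2  0.7 -0.8] w 0.0318 q [ 0.73  0.2  -0.24 -0.   -1.14  1.36]
t 24.18 [0.5309 0.2142 0.2154] [ 3.1409e+00 -1.0000e-04 -1.0520e+00] F [ 0.  -0.3 -0.7] w 0.0316 q [ 0.73  0.2  -0.24 -0.   -1.14  1.36]
from [0.5309 0.2142 0.2156] -1.0519 to [0.5301 0.215  0.168 ] -1.0509 n 2
-0.05 0.02 2.38 -0.001; -0.06 0.01 2.38 -0
```

View pics/w11.png

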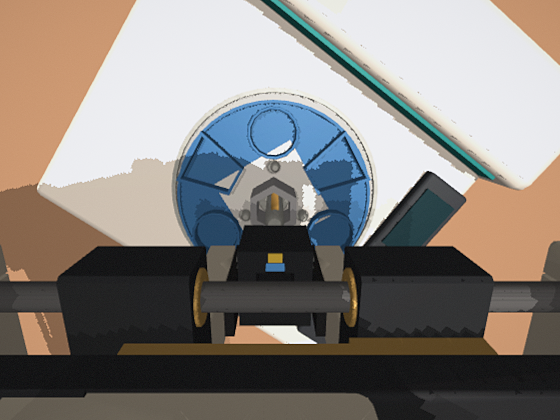

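```bash
python3 - <<'E'
from h import *
f=grab('wrist');st()
M=CAR[proj(f,place(CAR,.5298,.2148,.082,2.6146))[:,1]<224]
M=np.array(M)
p,c=fit(f,M,[.5298,.2148,2.6146],.082,name='fc11',tr=4);print(p,np.degrees(p[2])-120,c)
E
```

```text
t 24.27 [0.5309 0.2143 0.2156] [ 3.1413e+00 -1.0000e-04 -1.0518e+00] F [-0.1 -0.4 -1.5] w 0.032 q [ 0.73  0.2  -0.23  0.   -1.14  1.36]
[0.53012578 0.21550464 2.61195216] 29.65383523039017 0.8763877153396606
```

View pics/fc11.png

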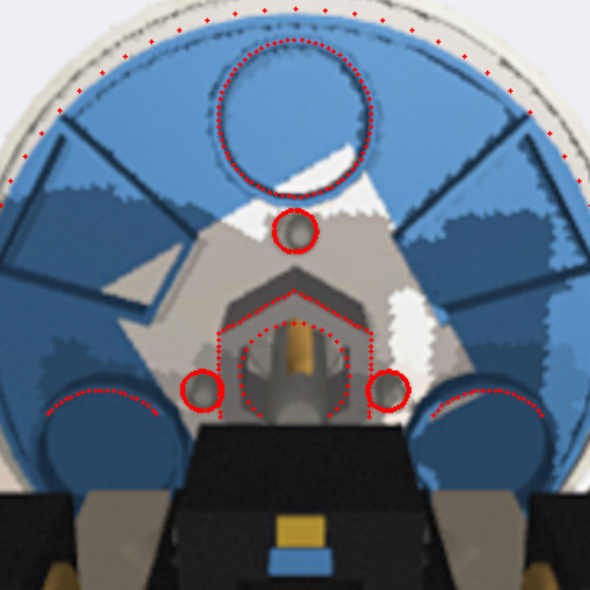

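Request:
apply_moves --deltas "-0.05 0.02 2.4 -0.001; -0.06 0.02 2.3 0; 0 0 0 0; 0 0 0 0"

```text
t: 24.78
eef_pos: [0.5305, 0.2157, 0.1697]
ee_rot: [-3.141, -0.0, -1.05]
force: [-0.0, -0.5, -0.2]
width: 0.0318
```

```bash
python3 - <<'E'
from h import *
st();f=grab('wrist','w12');st()
cv2.imwrite('pics/w12z.png',cv2.resize(f['image'][170:310,190:360,::-1],None,fx=4.5,fy=4.2,interpolation=cv2.INTER_CUBIC))
E
```

```text
t 24.77 [0.5305 0.2157 0.1697] [-3.1406e+00 -3.0000e-04 -1.0497e+00] F [-0.  -0.5 -0.2] w 0.0318 q [ 0.73  0.24 -0.3   0.   -1.04  1.36]
t 24.82 [0.5306 0.2159 0.1699] [-3.1399e+00 -1.0000e-04 -1.0497e+00] F [ 0.1 -0.3 -0.9] w 0.0316 q [ 0.73  0.23 -0.3   0.   -1.04  1.36]
```

View pics/w12z.png

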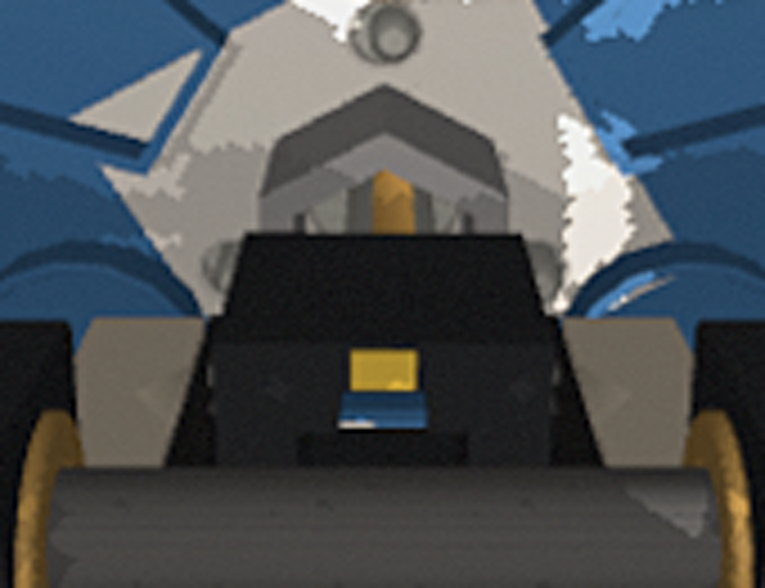

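Request:
apply_moves --deltas "0.08 0 0 0; 0 0 0.5 0; 0 0 0.5 0; 0 0 0.2 0; 0 0 0 0; 0 0 0 0"

```text
t: 25.58
eef_pos: [0.5303, 0.215, 0.1568]
ee_rot: [-3.142, -0.0, -1.05]
force: [-0.8, 0.7, -0.7]
width: 0.0316
```

```bash
python3 - <<'E'
from h import *
st();f=grab('wrist','w13');st()
cv2.imwrite('pics/w13z.png',cv2.resize(f['image'][170:310,190:360,::-1],None,fx=4.5,fy=4.2,interpolation=cv2.INTER_CUBIC))
E
```

```text
t 25.57 [0.5303 0.215  0.1568] [-3.1415 -0.     -1.0495] F [-0.8  0.7 -0.7] w 0.0316 q [ 0.73  0.25 -0.32  0.   -1.01  1.37]
t 25.62 [0.5304 0.215  0.1569] [-3.1414 -0.     -1.0495] F [ 0.9 -0.5 -1.6] w 0.032 q [ 0.73  0.25 -0.32  0.   -1.01  1.37]
```

View pics/w13z.png

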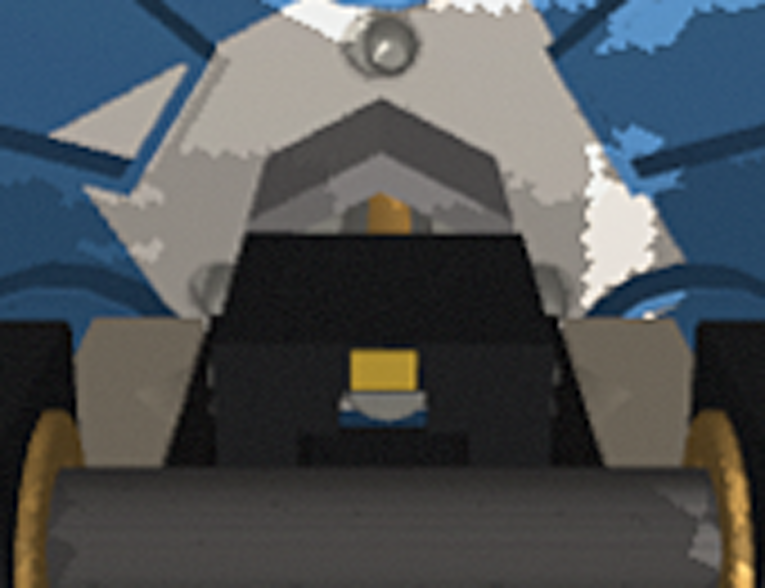

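Request:
apply_moves --deltas "0.02 0 0.3 0; 0 0 0.3 0; 0 0 0.3 0; 0 0 0 0; 0 0 0 0"

```text
t: 26.25
eef_pos: [0.5304, 0.2148, 0.1478]
ee_rot: [3.142, -0.0, -1.05]
force: [-0.0, -0.2, -1.5]
width: 0.0317
```

Request:
apply_moves --deltas "0 0 0.3 0; 0 0 0.3 0; 0 0 0.3 0; 0 0 0.2 0; 0 0 0 0; 0 0 0 0"

```text
t: 27.0
eef_pos: [0.5305, 0.2148, 0.1369]
ee_rot: [-3.141, -0.0, -1.05]
force: [0.3, 0.4, -0.5]
width: 0.0317
```

Request:
apply_moves --deltas "0 0 0.3 0; 0 0 0.3 0; 0 0 0.3 0; 0 0 0.1 0; 0 0 0 0; 0 0 0 0"

```text
t: 27.75
eef_pos: [0.5304, 0.2148, 0.128]
ee_rot: [-3.141, -0.0, -1.049]
force: [-4.7, -0.0, 10.9]
width: 0.032
```

Request:
apply_moves --deltas "0 0 0.1 0; 0 0 0 0; 0 0 0 0"

```text
t: 28.12
eef_pos: [0.5304, 0.2148, 0.128]
ee_rot: [-3.14, -0.0, -1.049]
force: [-9.4, -1.1, 18.6]
width: 0.0315
```

Request:
apply_moves --deltas "0 0 0 0; 0 0 0 0; 0 0 0 0; 0 0 0 0; 0 0 0 0; 0 0 -2 0; 0 0 -3.5 0; 0 0 -3.5 0; 0 0 -3.5 0; 0 0 0 0" --gripper -1

```text
t: 29.38
eef_pos: [0.5318, 0.2156, 0.254]
ee_rot: [-3.136, 0.0, -1.049]
force: [0.8, 0.5, -0.4]
width: 0.0877
```

```bash
python3 - <<'E'
from h import *
st();f=grab('wrist','w14');st()
g=grab('top','t14')
for q,z in [('wedge_bottle_0',.03),('round_bottle_0',.03)]:
    for r in viewer.silhouettes('top',q):
        m=r['region'];ys,xs=np.nonzero(m);print(q,round(r['conf'],2),xs.mean(),ys.mean(),onz(g,xs.mean(),ys.mean(),z).round(3))
E
```

```text
t 29.38 [0.5318 0.2156 0.254 ] [-3.1359e+00  4.0000e-04 -1.0493e+00] F [ 0.8  0.5 -0.4] w 0.0877 q [ 0.73  0.17 -0.18  0.   -1.21  1.37]
t 29.43 [0.5308 0.2151 0.252 ] [-3.1390e+00  6.0000e-04 -1.0496e+00] F [-0.2  0.4 -1. ] w 0.0875 q [ 0.73  0.17 -0.18 -0.   -1.21  1.37]
wedge_bottle_0 0.58 381.80829015544043 197.30569948186528 [ 0.577 -0.403  0.03 ]
round_bottle_0 0.72 136.57892906815022 214.586578581363 [0.522 0.225 0.03 ]
round_bottle_0 0.61 382.77777777777777 230.32804232804233 [ 0.492 -0.405  0.03 ]
round_bottle_0 0.42 351.0722891566265 223.36144578313252 [ 0.508 -0.325  0.03 ]
```

View pics/w14.png

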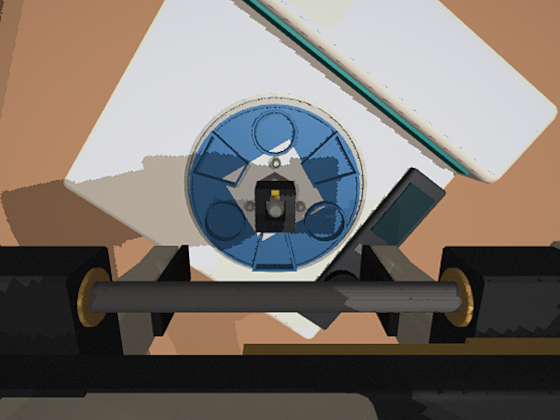

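View pics/t14.png

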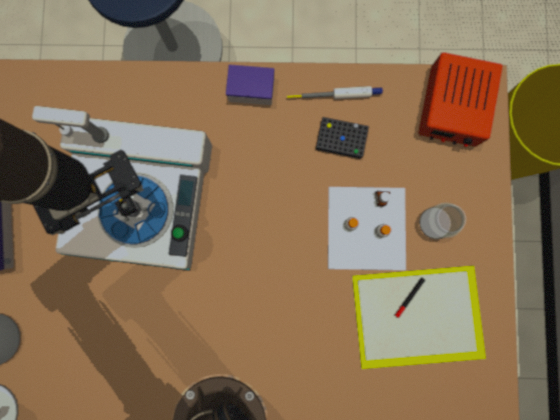

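```bash
python3 - <<'E'
from h import *
plan([.50,-.345,.26],np.radians(240),step=5.2,wstep=.1)
E
```

```text
from [0.5299 0.2145 0.2497] -1.0497 to [ 0.5   -0.345  0.26 ] -2.0947 n 11
4.28 2.77 -0.09 0.095; 4.52 2.35 -0.1 0.095; 4.72 1.91 -0.09 0.095; 4.88 1.45 -0.09 0.095; 5 0.99 -0.1 0.095; 5.06 0.5 -0.09 0.095; 5.1 0.02 -0.1 0.095; 5.07 -0.46 -0.09 0.095; 5.01 -0.94 -0.09 0.095; 4.89 -1.41 -0.1 0.095
4.74 -1.87 -0.09 0.095
```

Request:
apply_moves --deltas "4.28 2.77 -0.09 0.095; 4.52 2.35 -0.1 0.095; 4.72 1.91 -0.09 0.095; 4.88 1.45 -0.09 0.095; 5 0.99 -0.1 0.095; 5.06 0.5 -0.09 0.095; 5.1 0.02 -0.1 0.095; 5.07 -0.46 -0.09 0.095; 5.01 -0.94 -0.09 0.095; 4.89 -1.41 -0.1 0.095"

```text
t: 30.82
eef_pos: [0.5027, -0.2954, 0.259]
ee_rot: [3.14, -0.0, -2.003]
force: [1.2, 0.2, 0.5]
width: 0.0877
```

Request:
apply_moves --deltas "4.74 -1.87 -0.09 0.095; 0 0 0 0; 0 0 0 0; 0 0 0 0" --gripper -0.3

```text
t: 31.32
eef_pos: [0.5007, -0.3439, 0.2608]
ee_rot: [3.141, -0.0, -2.093]
force: [0.3, 0.3, 0.1]
width: 0.0578
```

```bash
python3 - <<'E'
from h import *
st();f=grab('wrist','w15')
for q,z in [('wedge_bottle_0',.03),('round_bottle_0',.03)]:
    for r in viewer.silhouettes('wrist',q):
        m=r['region'];ys,xs=np.nonzero(m);print(q,round(r['conf'],2),xs.mean(),ys.mean(),onz(f,xs.mean(),ys.mean(),z).round(3))
E
```

```text
t 31.32 [ 0.5007 -0.3439  0.2608] [ 3.1411 -0.     -2.0932] F [0.3 0.3 0.1] w 0.0578 q [-0.28  0.23 -0.09 -0.   -1.25  1.33]
wedge_bottle_0 0.79 288.6733615221987 88.65116279069767 [ 0.577 -0.405  0.03 ]
round_bottle_0 0.91 258.0533672172808 177.0266836086404 [ 0.51  -0.326  0.03 ]
round_bottle_0 0.71 324.8296892980437 155.36593785960875 [ 0.493 -0.406  0.03 ]
```

View pics/w15.png

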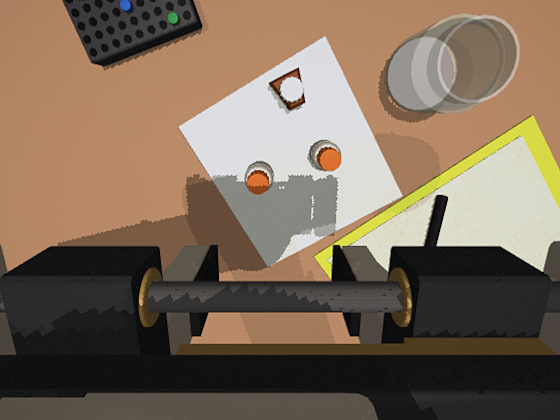

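```bash
python3 - <<'E'
from h import *
f=grab('wrist');st()
p,c=fit(f,WB,[.577,-.405,np.radians(240)],0,name='fw1',tr=4,multi=(-.6,-.3,0,.3,.6),rng=.005);print(p,np.degrees(p[2])%360,c)
for x in ([.51,-.326,0],[.493,-.406,0]):
    p,c=fit(f,RB,x,0,tr=4,rng=.004,free=(1,1,.01));print(p,c)
o=f['image'][50:150,220:360,::-1];cv2.imwrite('pics/w15z.png',cv2.resize(o,None,fx=5,fy=5,interpolation=cv2.INTER_CUBIC))
E
```

```text
t 31.52 [ 0.5009 -0.344   0.2613] [-3.1412e+00  1.0000e-04 -2.0932e+00] F [ 0.3  0.1 -0.5] w 0.0571 q [-0.28  0.23 -0.09 -0.   -1.25  1.33]
[ 0.57478587 -0.40468433  4.71393602] 270.0886389994128 1.4234672784805298
[ 5.09405813e-01 -3.26690793e-01 -5.03993042e-04] 0.49495217204093933
[ 4.93147838e-01 -4.05841273e-01  1.71225673e-04] 0.580355703830719
```

View pics/fw1.png

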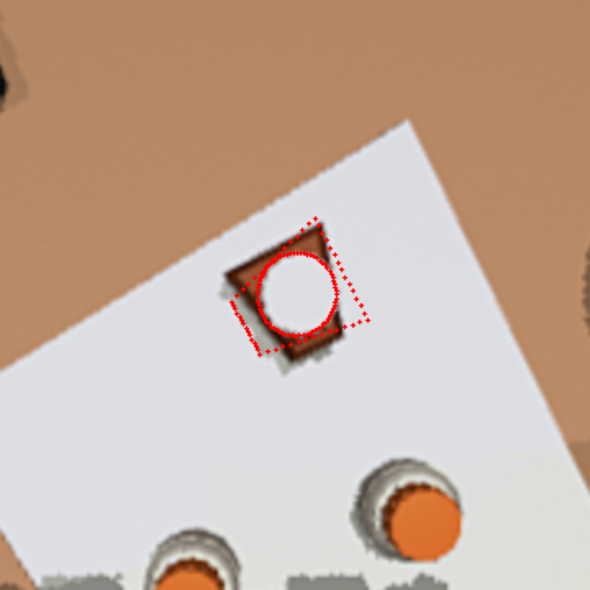

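```bash
python3 - <<'E'
from h import *
f=grab('wrist');st()
p,c=fit(f,WB,[.5755,-.405,np.radians(-6)],0,name='fw2',tr=4,multi=(-.15,0,.15),rng=.003);print(p,np.degrees(p[2]),c)
E
```

```text
t 31.57 [ 0.5009 -0.3441  0.2613] [-3.1411e+00  1.0000e-04 -2.0934e+00] F [ 0.8 -0.3  0. ] w 0.0568 q [-0.28  0.23 -0.09 -0.   -1.25  1.33]
[ 0.5746279  -0.4049001  -0.07135443] -4.088307804883872 0.4558275043964386
```

View pics/fw2.png

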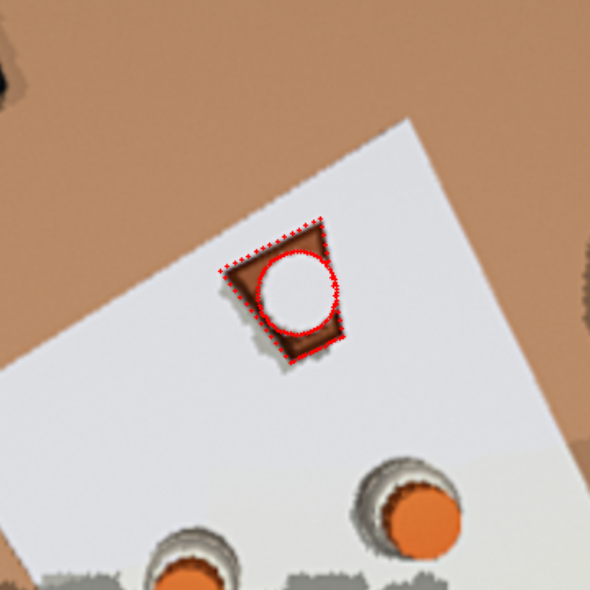

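```bash
python3 - <<'E'
from h import *
f=grab('side','s16');g=grab('top','t16')
a=f['image'][90:200,200:360,::-1];cv2.imwrite('pics/s16z.png',cv2.resize(a,None,fx=5,fy=5))
a=g['image'][90:290,20:240,::-1];cv2.imwrite('pics/t16z.png',cv2.resize(a,None,fx=3,fy=3))
E
```

```text
(no output)
```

View pics/s16z.png

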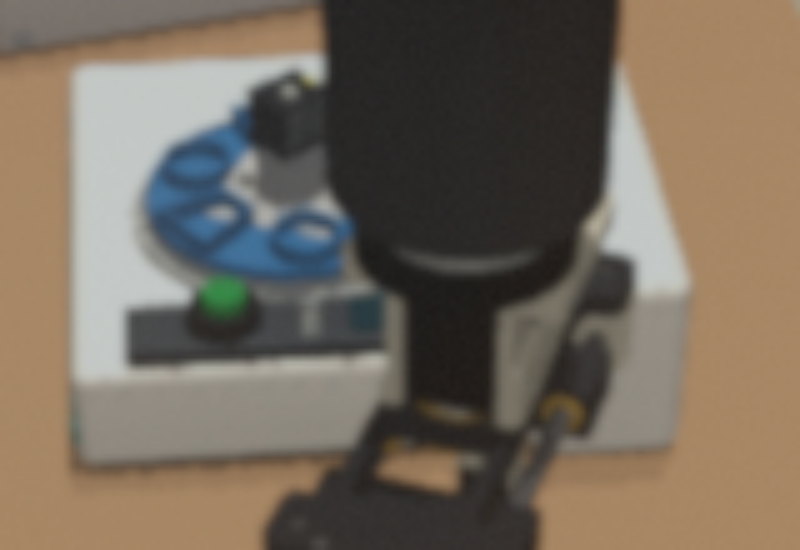

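View pics/t16z.png

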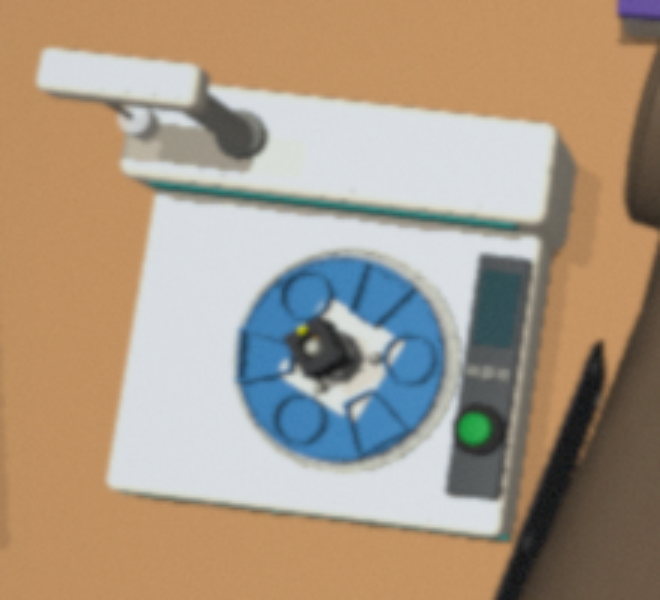

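```bash
python3 - <<'E'
from h import *
f=grab('side');g=grab('top')
def tri(a,b):
    c1,d1=ray(f,*a);c2,d2=ray(g,*b);A=np.c_[d1,-d2];t=np.linalg.lstsq(A,c2-c1,rcond=None)[0]
    p=c1+d1*t[0];q=c2+d2*t[1];print(((p+q)/2).round(3),np.linalg.norm(p-q).round(4))
tri((337.6,148),(205,131.7))
print(onz(g,201.7,164,.11),onz(g,70,145,.11))
plan([.5746,-.4049,.12],np.radians(265.9),step=4.5,wstep=.1)
E
```

```text
[0.719 0.043 0.107] 0.0014
[0.63903993 0.04749817 0.11      ] [0.68109641 0.37012392 0.11      ]
from [ 0.5007 -0.3445  0.2612] -2.0942 to [ 0.5746 -0.4049  0.12  ] -1.6422 n 5
0.31 -1.88 2.82 -0.09; 0.47 -1.85 2.83 -0.091; 0.64 -1.8 2.82 -0.09; 0.81 -1.73 2.83 -0.091; 0.95 -1.65 2.82 -0.09
```

```bash
python3 - <<'E'
from h import *
plan([.5746,-.4049,.13],np.radians(285.9),step=4.5,wstep=.12)
E
```

```text
from [ 0.5007 -0.3445  0.2612] -2.0942 to [ 0.5746 -0.4049  0.13  ] -1.2932 n 7
0.22 -1.35 1.87 -0.114; 0.37 -1.31 1.88 -0.115; 0.52 -1.26 1.87 -0.114; 0.66 -1.19 1.88 -0.115; 0.79 -1.11 1.87 -0.114; 0.91 -1.01 1.87 -0.115; 1.03 -0.9 1.88 -0.114
```

Request:
apply_moves --deltas "0.22 -1.35 1.87 -0.114; 0.37 -1.31 1.88 -0.115; 0.52 -1.26 1.87 -0.114; 0.66 -1.19 1.88 -0.115; 0.79 -1.11 1.87 -0.114; 0.91 -1.01 1.87 -0.115; 1.03 -0.9 1.88 -0.114; 0 0 0 0; 0 0 0 0"

```text
t: 32.9
eef_pos: [0.5744, -0.4052, 0.1304]
ee_rot: [-3.142, -0.0, -1.296]
force: [0.2, -0.1, 0.2]
width: 0.0569
```

```bash
python3 - <<'E'
from h import *
st();f=grab('wrist','w17')
p,c=fit(f,WB,[.5746,-.4049,-.0714],0,name='fw3',tr=4,multi=(-.05,0,.05),rng=.002);print(p,np.degrees(p[2]),c)
plan([p[0],p[1],.042],step=3)
E
```

```text
t 32.9 [ 0.5744 -0.4052  0.1304] [-3.1415e+00 -3.0000e-04 -1.2958e+00] F [ 0.2 -0.1  0.2] w 0.0569 q [-0.34  0.47 -0.04  0.   -1.06  2.18]
[ 0.58052355 -0.40383845 -0.13104551] -7.508354394298742 2.1406633853912354
from [ 0.5746 -0.4052  0.1309] -1.2953 to [ 0.5805 -0.4038  0.042 ] -1.2953 n 3
0.01 -0.2 2.96 -0; 0.01 -0.21 2.97 -0; 0.01 -0.2 2.96 -0
```

View pics/fw3.png

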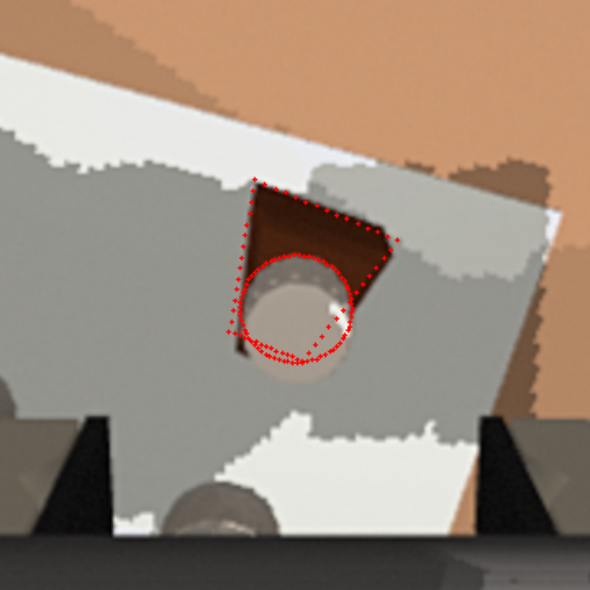

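View pics/w17.png

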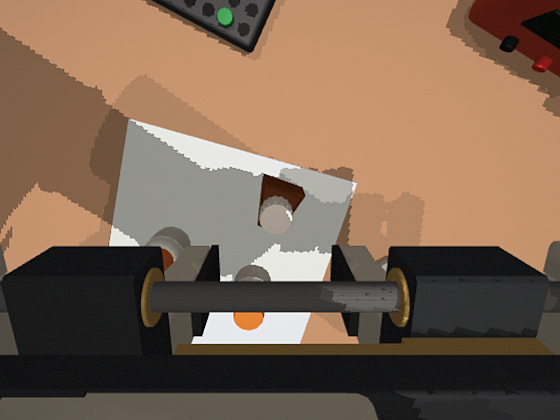

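```bash
python3 - <<'E'
from h import *
f=grab('wrist')
p,c=fit(f,WB,[.5744,-.4052,-.0714],0,name='fw4',tr=6,multi=(-.05,0,.05),rng=.001,canny=(12,30));print(p,np.degrees(p[2]),c)
plan([p[0],p[1],.042],step=3)
E
```

```text
[ 0.57549454 -0.40553949 -0.01169604] -0.6701336412086095 1.0005601644515991
from [ 0.5747 -0.4052  0.1311] -1.2949 to [ 0.5755 -0.4056  0.042 ] -1.2949 n 3
0.02 -0.02 2.97 -0; 0.02 -0.03 2.97 -0; 0.02 -0.02 2.97 -0
```

View pics/fw4.png

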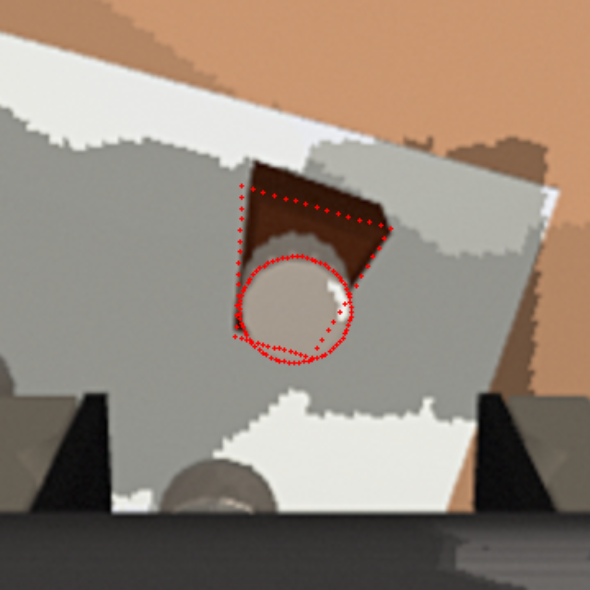

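Request:
apply_moves --deltas "0.02 -0.02 3.2 0; 0.02 -0.02 3.2 0; 0 0 2.5 0; 0 0 0 0; 0 0 0 0"

```text
t: 33.62
eef_pos: [0.5758, -0.4058, 0.0427]
ee_rot: [-3.14, -0.002, -1.294]
force: [0.4, -0.0, 0.7]
width: 0.0573
```

Request:
apply_moves --deltas "0 0 0 0; 0 0 0 0; 0 0 0 0; 0 0 0 0; 0 0 0 0; 0 0 0 0" --gripper 1 --squeeze 20

```text
t: 34.38
eef_pos: [0.5751, -0.4055, 0.041]
ee_rot: [-3.141, -0.0, -1.294]
force: [-0.7, -0.2, 1.7]
width: 0.0232
```

Request:
apply_moves --deltas "0 0 -1 0; 0 0 -3 0; 0 0 -4 0; 0 0 -4 0; 0 0 -4 0; 0 0 -3 0; 0 0 0 0; 0 0 0 0"

```text
t: 35.38
eef_pos: [0.5746, -0.4051, 0.2306]
ee_rot: [3.141, 0.001, -1.294]
force: [-0.2, -0.4, -1.9]
width: 0.0234
```

```bash
python3 - <<'E'
from h import *
st();f=grab('wrist','w18')
s=readout.get_state();x,y,z=s['eef_pos'];print(z)
M=WB[:56]
for dz in (.040,.042,.044):
    p,c=fit(f,M,[x,y,-.0714],z-dz,name='fw5',tr=4,multi=(-.05,0,.05));
    yaw=s['ee_rot'][2];d=p[:2]-[x,y]
    print(np.degrees(p[2]),'rel yaw',np.degrees(p[2]-yaw),(d@[np.cos(yaw),np.sin(yaw)]*1000).round(2),(d@[np.sin(yaw),-np.cos(yaw)]*1000).round(2),c)
E
```

```text
t 35.38 [ 0.5746 -0.4051  0.2306] [ 3.1415e+00  7.0000e-04 -1.2938e+00] F [-0.2 -0.4 -1.9] w 0.0234 q [-0.34  0.4   0.09 -0.   -1.26  2.19]
0.22988039004193386
-4.501206866639558 rel yaw 69.62536604644194 1.71 -9.21 2.154414415359497
-2.750881490754667 rel yaw 71.37569142232684 1.38 -9.11 2.2324929237365723
13.601145262944312 rel yaw 87.72771817602582 2.89 -4.64 2.3370416164398193
```

View pics/w18.png

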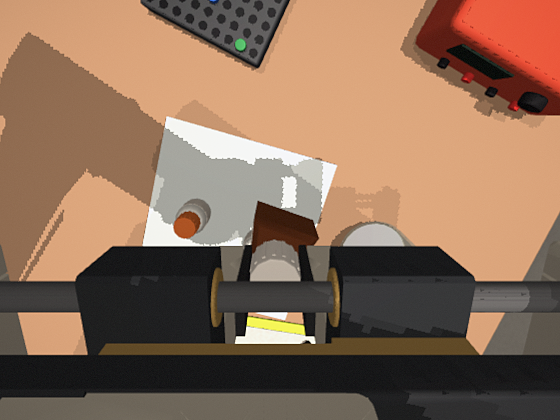

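View pics/fw5.png

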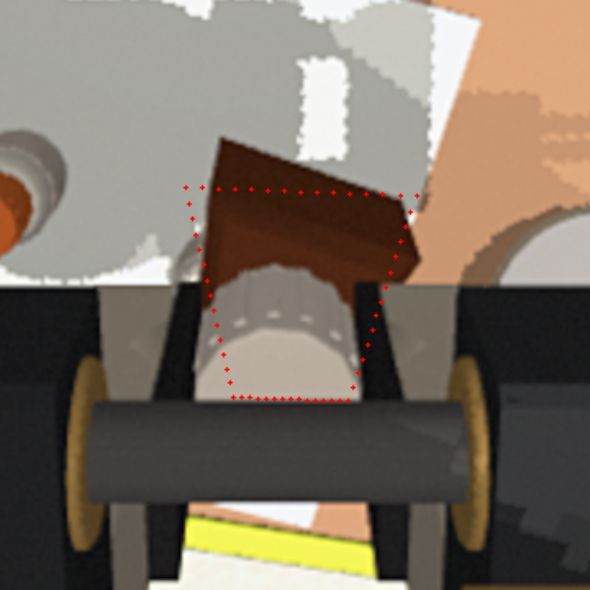

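```bash
python3 - <<'E'
from h import *
f=grab('wrist');s=readout.get_state();z=s['eef_pos'][2]
o=f['image'][190:260,235:335,::-1];cv2.imwrite('pics/w18z.png',cv2.resize(o,None,fx=8,fy=8,interpolation=cv2.INTER_CUBIC))
E
```

```text
(no output)
```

View pics/w18z.png

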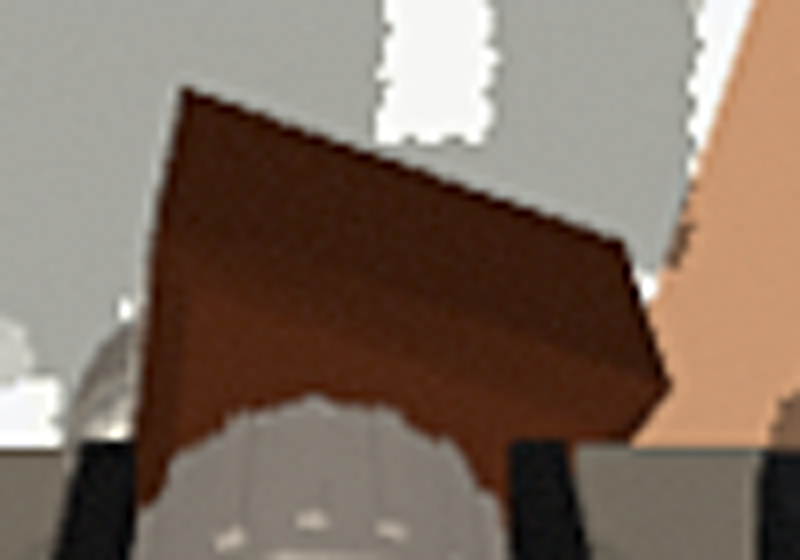

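```bash
python3 - <<'E'
from h import *
f=grab('wrist');st();s=readout.get_state();x,y,z=s['eef_pos'];yaw=s['ee_rot'][2]
tx=np.array([np.cos(yaw),np.sin(yaw)]);ty=np.array([np.sin(yaw),-np.cos(yaw)])
for (a,b),zz in [(((257.4,200.6),(312.4,219.6)),z-.041),(((254,219.6),(318.2,237.4)),z-.003)]:
    A=onz(f,*a,zz)[:2];B=onz(f,*b,zz)[:2];d=B-A   # edge direction: left->right
    n=np.array([-d[1],d[0]]) ; m=(A+B)/2-np.array([x,y])
    if n@m<0:n=-n
    ang=np.arctan2(n[1],n[0]);n/=np.linalg.norm(n)
    print('len',np.linalg.norm(d),'phi',np.degrees(ang),'mid along n',n@m,'perp',m@np.array([-n[1],n[0]]),'tool',m@tx,m@ty)
E
```

```text
t 35.52 [ 0.5744 -0.4051  0.2296] [ 3.1401e+00  1.4000e-03 -1.2937e+00] F [ 0.3 -0.5 -0.8] w 0.0233 q [-0.34  0.4   0.09 -0.   -1.26  2.19]
len 0.036007830079956456 phi -3.9334428173956257 mid along n 0.016922379380123455 perp -0.0002557502740757791 tool 0.0059763180451542375 -0.015834012590328492
len 0.03382628913771401 phi -0.4999186643403181 mid along n 0.01843943524713606 perp -0.0003245764741971764 tool 0.005511109391566465 -0.017599596455462094
```

```bash
python3 - <<'E'
from h import *
plan([.580,.1857,.225],-1.753,step=4.5,wstep=.1)
E
```

```text
from [ 0.5744 -0.4051  0.2296] -1.2937 to [0.58   0.1857 0.225 ] -1.7527 n 14
-4.05 -1.19 0.03 0.033; -4.08 -1.06 0.04 0.033; -4.12 -0.92 0.03 0.032; -4.15 -0.8 0.03 0.033; -4.17 -0.65 0.03 0.033; -4.19 -0.52 0.04 0.033; -4.2 -0.37 0.03 0.033; -4.21 -0.24 0.03 0.032; -4.22 -0.1 0.04 0.033; -4.22 0.03 0.03 0.033
-4.22 0.18 0.03 0.033; -4.21 0.31 0.03 0.033; -4.19 0.45 0.04 0.033; -4.18 0.59 0.03 0.032
```

Request:
apply_moves --deltas "-4.05 -1.19 0.03 0.033; -4.08 -1.06 0.04 0.033; -4.12 -0.92 0.03 0.032; -4.15 -0.8 0.03 0.033; -4.17 -0.65 0.03 0.033; -4.19 -0.52 0.04 0.033; -4.2 -0.37 0.03 0.033; -4.21 -0.24 0.03 0.032; -4.22 -0.1 0.04 0.033; -4.22 0.03 0.03 0.033"

```text
t: 36.78
eef_pos: [0.5785, 0.0178, 0.2269]
ee_rot: [3.14, -0.0, -1.623]
force: [0.8, 0.0, -1.3]
width: 0.0237
```

Request:
apply_moves --deltas "-4.22 0.18 0.03 0.033; -4.21 0.31 0.03 0.033; -4.19 0.45 0.04 0.033; -4.18 0.59 0.03 0.032; 0 0 0 0; 0 0 0 0; 0 0 0 0"

```text
t: 37.65
eef_pos: [0.5804, 0.1844, 0.2261]
ee_rot: [3.141, -0.0, -1.753]
force: [-0.2, -0.2, -0.3]
width: 0.0232
```

```bash
python3 - <<'E'
from h import *
f=grab('wrist','w19');st();grab('side','s19')
plan([.580,.1857,.155],-1.753,step=3)
M=CAR[proj(f,place(CAR,.5298,.2148,.082,2.6146))[:,1]<240]
p,c=fit(f,M,[.5298,.2150,2.6146],.082,name='fc19',tr=4);print(p,np.degrees(p[2])-120,c)
E
```

```text
t 37.7 [0.5805 0.1844 0.2262] [ 3.1414e+00 -2.0000e-04 -1.7535e+00] F [ 0.3  0.2 -0.2] w 0.0236 q [ 0.63  0.25 -0.14  0.   -1.18  0.76]
from [0.5806 0.1844 0.2263] -1.7537 to [0.58   0.1857 0.155 ] -1.7527 n 3
-0.04 0.03 2.38 -0; -0.04 0.02 2.37 -0; -0.04 0.03 2.38 -0.001
[0.53056009 0.21496301 2.60496915] 29.25373804441216 1.1185325384140015
```

View pics/w19.png

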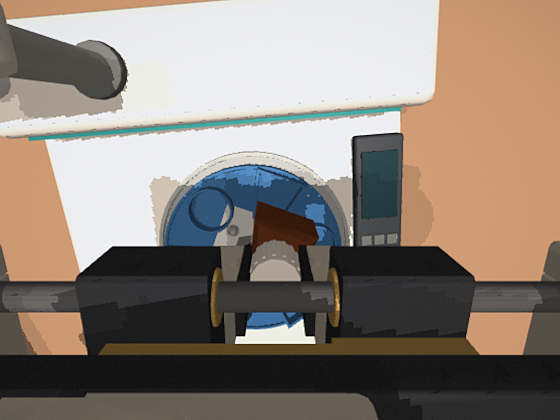

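View pics/s19.png

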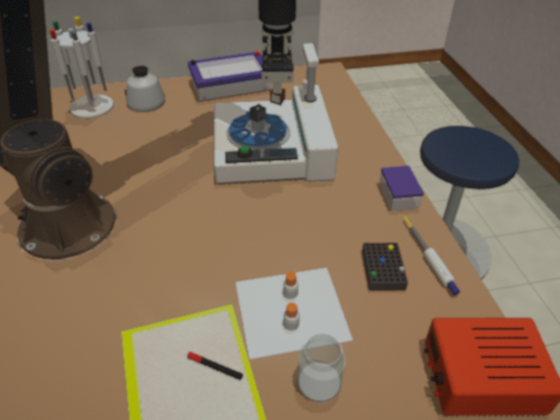

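Request:
apply_moves --deltas "-0.04 0.03 2.38 0; -0.04 0.02 2.37 0; -0.04 0.03 2.38 -0.001; 0 0 0 0; 0 0 0 0"

```text
t: 38.38
eef_pos: [0.5806, 0.1865, 0.1561]
ee_rot: [-3.14, 0.001, -1.752]
force: [0.5, -0.4, -0.1]
width: 0.0236
```

```bash
python3 - <<'E'
from h import *
f=grab('wrist','w20');st()
o=f['image'][130:290,180:380,::-1];cv2.imwrite('pics/w20z.png',cv2.resize(o,None,fx=4,fy=3.7,interpolation=cv2.INTER_CUBIC))
E
```

```text
t 38.42 [0.5807 0.1867 0.1563] [-3.1400e+00  1.1000e-03 -1.7518e+00] F [ 1.   0.4 -0.5] w 0.0232 q [ 0.63  0.3  -0.24  0.   -1.03  0.76]
```

View pics/w20z.png

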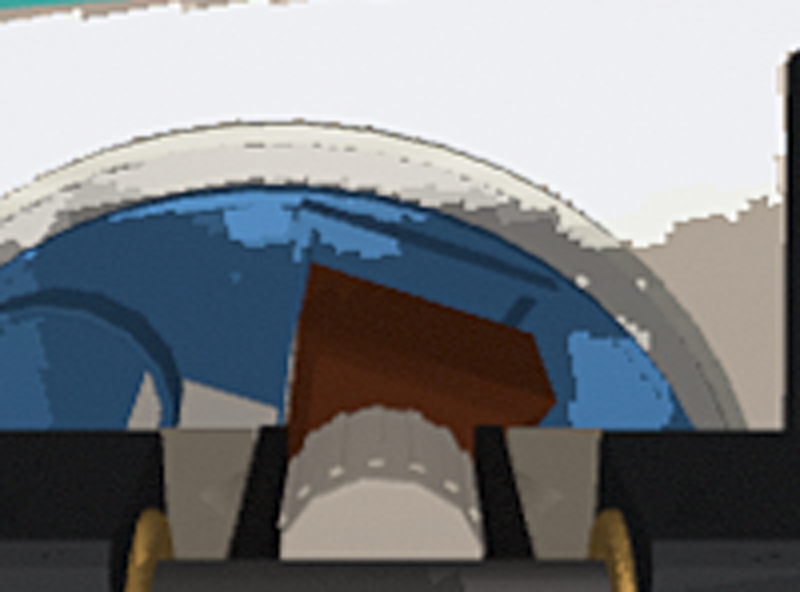

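```bash
python3 - <<'E'
from h import *
f=grab('wrist');st()
N=wedge(18,1.5)/1000
a=np.radians(329.8);ctr=[.5299+.058*np.cos(a),.2149+.058*np.sin(a)]
P=place(N,*ctr,.082,a);uv=proj(f,P)
o=cv2.resize(f['image'][:,:,::-1],None,fx=3,fy=3,interpolation=cv2.INTER_CUBIC)
for u,v in uv: cv2.circle(o,(int(u*3+1),int(v*3+1)),1,(0,0,255),-1)
cv2.imwrite('pics/w20o.png',o[390:870,540:1140])
plan([.580,.1857,.145],-1.753,step=3)
E
```

```text
t 38.48 [0.5807 0.1868 0.1564] [-3.1399e+00  1.3000e-03 -1.7517e+00] F [-0.6  0.1 -0.7] w 0.0233 q [ 0.63  0.3  -0.24  0.   -1.03  0.76]
from [0.5807 0.1868 0.1564] -1.7517 to [0.58   0.1857 0.145 ] -1.7527 n 1
0.12 0.05 1.14 0.001
```

View pics/w20o.png

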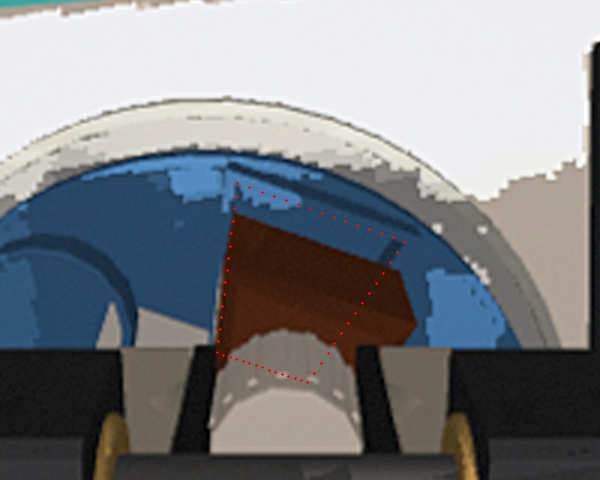

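```bash
python3 - <<'E'
from h import *
f=grab('wrist');st()
o=cv2.resize(f['image'][:,:,::-1],None,fx=3,fy=3,interpolation=cv2.INTER_CUBIC)
for M,col in ((np.vstack([circ(84,6,n=400),circ(18.5,18,rad(58,0),200),circ(18.5,18,rad(58,120),200),circ(18.5,18,rad(58,240),200)])/1000,(0,0,255)),):
  for u,v in proj(f,place(M,.5299,.2149,.082,np.radians(149.8))): cv2.circle(o,(int(u*3+1),int(v*3+1)),1,col,-1)
for e,col in((1.5,(0,255,255)),(3.5,(0,255,0))):
  a=np.radians(329.8);ctr=[.5299+.058*np.cos(a),.2149+.058*np.sin(a)]
  for u,v in proj(f,place(wedge(18,e)/1000,*ctr,.082,a)): cv2.circle(o,(int(u*3+1),int(v*3+1)),1,col,-1)
cv2.imwrite('pics/w20p.png',o[390:870,440:1140])
E
```

```text
t 38.52 [0.5806 0.1869 0.1563] [-3.1401e+00  1.3000e-03 -1.7517e+00] F [-0.5  0.9 -0.7] w 0.0234 q [ 0.63  0.3  -0.24  0.   -1.03  0.76]
```

View pics/w20p.png

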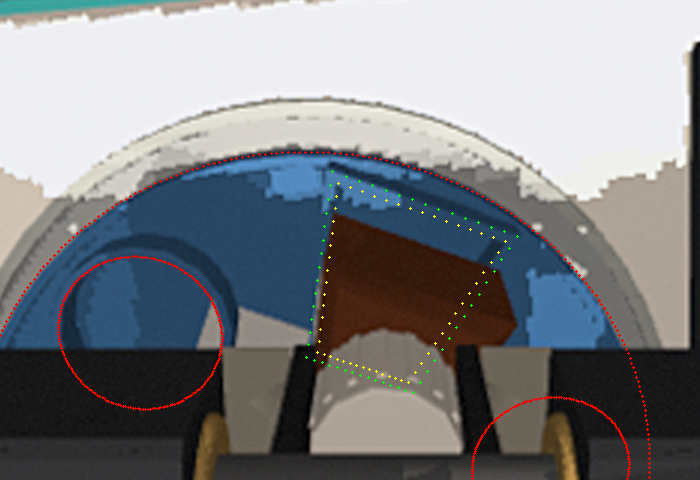

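Request:
apply_moves --deltas "0.1 0.04 0.8 0.001; 0 0 0.4 0; 0 0 0.3 0; 0 0 0 0; 0 0 0 0"

```text
t: 39.15
eef_pos: [0.5794, 0.1858, 0.14]
ee_rot: [-3.142, 0.0, -1.753]
force: [-0.9, -0.1, 0.1]
width: 0.0232
```

```bash
cat >> h.py <<'E'
def ovw(name,deg=329.8,crop=(390,870,440,1140)):
  f=grab('wrist');st()
  o=cv2.resize(f['image'][:,:,::-1],None,fx=3,fy=3,interpolation=cv2.INTER_CUBIC)
  a=np.radians(deg);ctr=[.5299+.058*np.cos(a),.2149+.058*np.sin(a)]
  for M,z,col in((wedge(0,1.5)/1000,.1,(0,255,255)),(wedge(0,0)/1000,readout.get_state()['eef_pos'][2]-.041,(0,255,0))):
    for u,v in proj(f,place(M,*ctr,z,a)): cv2.circle(o,(int(u*3+1),int(v*3+1)),1,col,-1)
  cv2.imwrite('pics/'+name+'.png',o[crop[0]:crop[1],crop[2]:crop[3]])
E
python3 -c "
from h import *
ovw('w21o')"
```

```text
t 39.2 [0.5795 0.1858 0.1401] [-3.1414e+00  1.0000e-04 -1.7525e+00] F [ 0.3  0.1 -0.6] w 0.0231 q [ 0.63  0.32 -0.26  0.   -1.    0.76]
```

View pics/w21o.png

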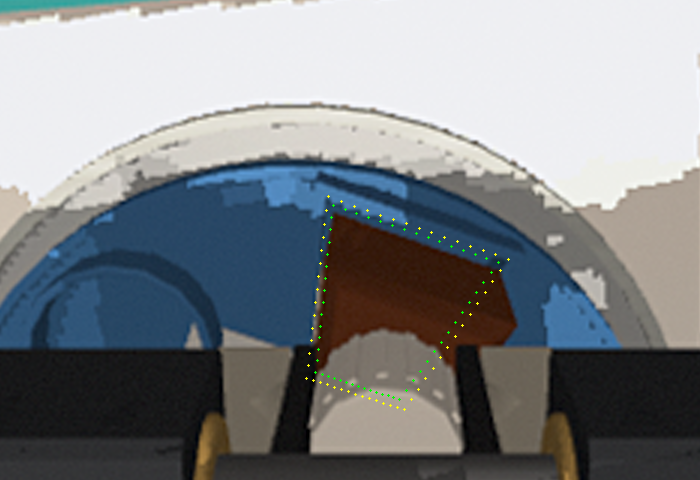

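Request:
apply_moves --deltas "0.04 -0.11 -0.1 0; 0 0 0 0; 0 0 0.3 0; 0 0 0 0"

```text
t: 39.7
eef_pos: [0.5802, 0.185, 0.1376]
ee_rot: [3.141, -0.0, -1.753]
force: [-0.0, -0.8, -0.7]
width: 0.0234
```

```bash
python3 -c "
from h import *
ovw('w22o')"
```

```text
t 39.75 [0.5802 0.1851 0.1377] [ 3.1412e+00 -3.0000e-04 -1.7526e+00] F [-0.9 -0.1 -1.3] w 0.0235 q [ 0.63  0.32 -0.26 -0.   -0.99  0.76]
```

View pics/w22o.png

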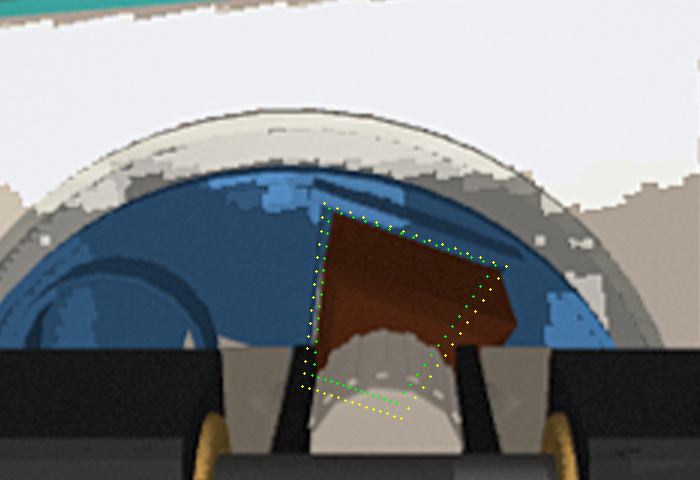

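Request:
apply_moves --deltas "0 0 0.3 0; 0 0 0.3 0; 0 0 0.2 0; 0 0 0 0; 0 0 0 0"

```text
t: 40.38
eef_pos: [0.5804, 0.1852, 0.13]
ee_rot: [-3.142, 0.0, -1.753]
force: [0.0, -0.0, -0.4]
width: 0.0235
```

Request:
apply_moves --deltas "0 0 0.15 0; 0 0 0.1 0; 0 0 0 0; 0 0 0 0"

```text
t: 40.88
eef_pos: [0.581, 0.1852, 0.1288]
ee_rot: [-3.14, 0.001, -1.752]
force: [-1.8, -1.4, 6.2]
width: 0.0232
```

Request:
apply_moves --deltas "0 0 0 0; 0 0 0 0; 0 0 0 0; 0 0 -2.5 0; 0 0 -3.5 0; 0 0 -3.5 0; 0 0 -3.5 0; 0 0 0 0; 0 0 0 0" --gripper 0

```text
t: 42.0
eef_pos: [0.58, 0.1851, 0.2569]
ee_rot: [3.141, -0.0, -1.753]
force: [0.2, 0.3, -0.7]
width: 0.0437
```

```bash
python3 - <<'E'
from h import *
f=grab('wrist','w23');st();g=grab('top','t23')
for r in viewer.silhouettes('top','round_bottle_0'):
        m=r['region'];ys,xs=np.nonzero(m);print(round(r['conf'],2),xs.mean(),ys.mean(),onz(g,xs.mean(),ys.mean(),.03).round(3))
E
```

```text
t 42.05 [0.5798 0.185  0.2564] [ 3.1402e+00 -9.0000e-04 -1.7527e+00] F [ 0.3  0.9 -0.2] w 0.0437 q [ 0.63  0.23 -0.09 -0.   -1.24  0.76]
0.7 382.21276595744683 230.54787234042553 [ 0.491 -0.404  0.03 ]
0.43 351.5367231638418 223.54237288135593 [ 0.508 -0.326  0.03 ]
```

View pics/w23.png

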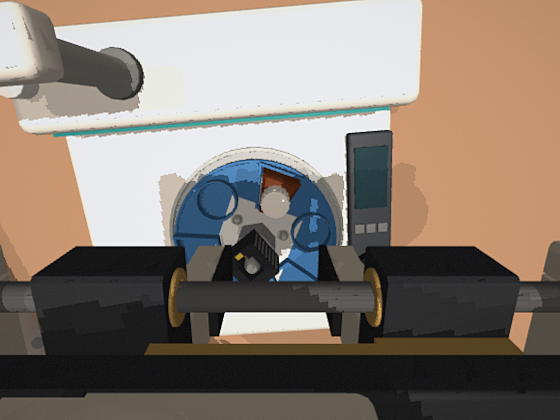

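View pics/t23.png

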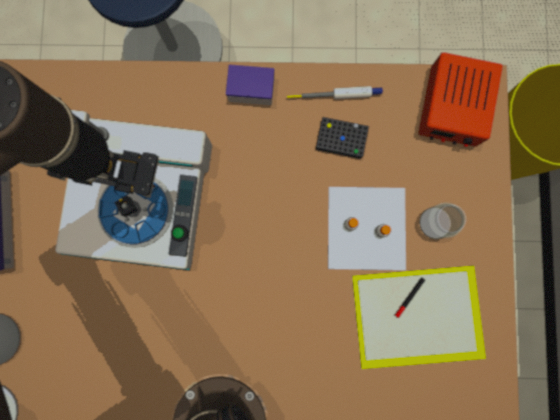

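```bash
python3 - <<'E'
from h import *
plan([.5094,-.3267,.17],np.radians(239.8),step=5,wstep=.1)
E
```

```text
from [0.5799 0.1849 0.2562] -1.7526 to [ 0.5094 -0.3267  0.17  ] -2.0976 n 11
4.69 -0.21 0.78 0.031; 4.68 -0.36 0.79 0.032; 4.67 -0.5 0.78 0.031; 4.65 -0.65 0.78 0.032; 4.63 -0.8 0.79 0.031; 4.6 -0.94 0.78 0.031; 4.56 -1.09 0.79 0.032; 4.54 -1.22 0.78 0.031; 4.49 -1.37 0.78 0.031; 4.44 -1.51 0.79 0.032
4.4 -1.65 0.78 0.031
```

Request:
apply_moves --deltas "4.69 -0.21 0.78 0.031; 4.68 -0.36 0.79 0.032; 4.67 -0.5 0.78 0.031; 4.65 -0.65 0.78 0.032; 4.63 -0.8 0.79 0.031; 4.6 -0.94 0.78 0.031; 4.56 -1.09 0.79 0.032; 4.54 -1.22 0.78 0.031; 4.49 -1.37 0.78 0.031; 4.44 -1.51 0.79 0.032"

```text
t: 43.4
eef_pos: [0.5156, -0.2813, 0.1781]
ee_rot: [3.14, -0.0, -2.068]
force: [1.6, -0.2, 0.2]
width: 0.044
```

Request:
apply_moves --deltas "4.4 -1.65 0.78 0.031; 0 0 0 0; 0 0 0 0; 0 0 0 0"

```text
t: 43.9
eef_pos: [0.5101, -0.3257, 0.1713]
ee_rot: [-3.142, 0.0, -2.096]
force: [0.0, 0.3, -0.2]
width: 0.0439
```

```bash
python3 - <<'E'
from h import *
f=grab('wrist','w24');st()
p,c=fit(f,RB,[.5094,-.3267,0],0,tr=4,rng=.003,free=(1,1,.01),canny=(25,70),name='fr1');print(p,c)
plan([p[0],p[1],.042],step=4)
E
```

```text
t 43.95 [ 0.5102 -0.3256  0.1715] [-3.1413e+00  1.0000e-04 -2.0961e+00] F [-0.8 -0.2  0.1] w 0.0434 q [-0.25  0.29 -0.22 -0.   -1.06  1.29]
[ 0.50875329 -0.32625012  0.00057117] 0.7638123631477356
from [ 0.5102 -0.3256  0.1715] -2.0961 to [ 0.5088 -0.3262  0.042 ] -2.0961 n 4
0.03 0.02 3.24 -0; 0.04 0.03 3.23 -0; 0.03 0.02 3.24 -0; 0.03 0.02 3.24 -0
```

View pics/fr1.png

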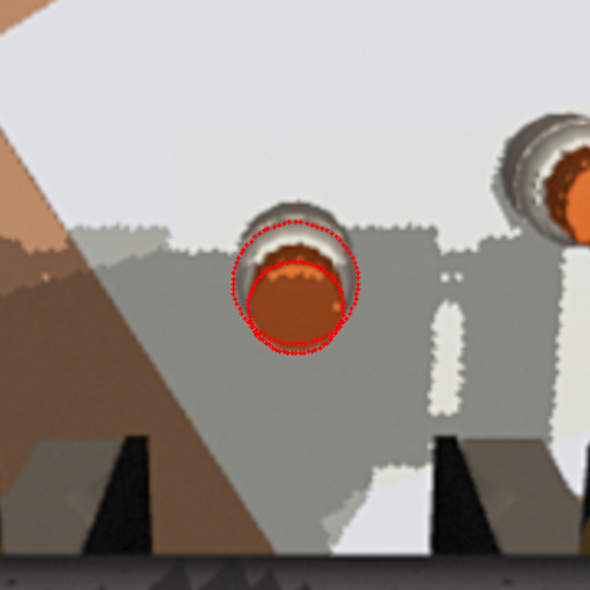

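Request:
apply_moves --deltas "0.03 0.02 3.24 0; 0.04 0.03 3.23 0; 0.03 0.02 3.24 0; 0.03 0.02 3.2 0; 0 0 0 0; 0 0 0 0"

```text
t: 44.7
eef_pos: [0.5095, -0.327, 0.0435]
ee_rot: [-3.14, 0.0, -2.096]
force: [0.4, -0.8, 0.8]
width: 0.0439
```

Request:
apply_moves --deltas "0 0 0 0; 0 0 0 0; 0 0 0 0; 0 0 0 0; 0 0 0 0" --gripper 1 --squeeze 20

```text
t: 45.32
eef_pos: [0.5091, -0.3273, 0.043]
ee_rot: [-3.14, 0.0, -2.097]
force: [0.2, 2.0, 5.7]
width: 0.0235
```

Request:
apply_moves --deltas "0 0 -1 0; 0 0 -3 0; 0 0 -4 0; 0 0 -4 0; 0 0 -4 0; 0 0 -3 0; 0 0 0 0; 0 0 0 0"

```text
t: 46.32
eef_pos: [0.5079, -0.3269, 0.2318]
ee_rot: [3.141, 0.0, -2.098]
force: [0.3, -0.4, -0.6]
width: 0.0234
```

```bash
python3 - <<'E'
from h import *
f=grab('wrist','w25');st()
plan([.4798,.2441,.225],np.radians(239.8),step=5,wstep=.1)
E
```

```text
t 46.38 [ 0.5077 -0.3269  0.2313] [ 3.1399 -0.     -2.0978] F [-0.3 -0.5 -0.5] w 0.0233 q [-0.25  0.24 -0.14 -0.   -1.19  1.29]
from [ 0.5077 -0.3269  0.2313] -2.0978 to [0.4798 0.2441 0.225 ] -2.0978 n 12
-4 2.59 0.05 0; -3.99 2.6 0.05 0; -4 2.59 0.06 0; -3.99 2.6 0.05 0; -4 2.59 0.05 0; -3.99 2.6 0.05 0; -4 2.59 0.06 0; -3.99 2.6 0.05 0; -4 2.59 0.05 0; -3.99 2.59 0.05 0
-4 2.6 0.05 0; -3.99 2.59 0.06 0
```

View pics/w25.png

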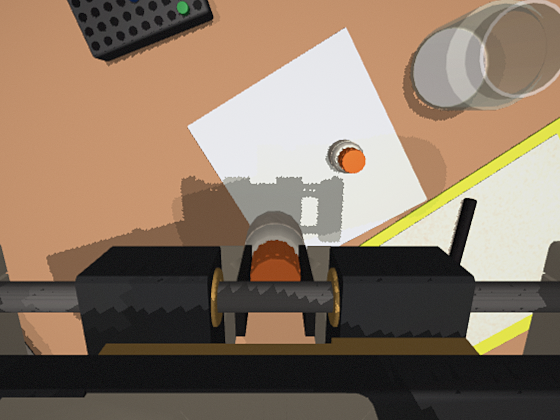

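Request:
apply_moves --deltas "-4 2.59 0.05 0; -3.99 2.6 0.05 0; -4 2.59 0.06 0; -3.99 2.6 0.05 0; -4 2.59 0.05 0; -3.99 2.6 0.05 0; -4 2.59 0.06 0; -3.99 2.6 0.05 0; -4 2.59 0.05 0; -3.99 2.59 0.05 0"

```text
t: 47.62
eef_pos: [0.4842, 0.1499, 0.226]
ee_rot: [3.141, -0.002, -2.097]
force: [0.5, -0.0, -0.9]
width: 0.0234
```

Request:
apply_moves --deltas "-4 2.6 0.05 0; -3.99 2.59 0.06 0; 0 0 0 0; 0 0 0 0; 0 0 0 0"

```text
t: 48.25
eef_pos: [0.4803, 0.2428, 0.2255]
ee_rot: [3.141, -0.001, -2.098]
force: [-0.6, 0.4, -0.4]
width: 0.023
```

```bash
python3 - <<'E'
from h import *
f=grab('wrist','w26');st()
plan([.4798,.2441,.15],np.radians(239.8),step=3)
E
```

```text
t 48.3 [0.4804 0.2428 0.2257] [ 3.1415e+00 -5.0000e-04 -2.0987e+00] F [-0.7 -0.7 -0.9] w 0.0237 q [ 0.83  0.13 -0.29 -0.   -1.15  0.21]
from [0.4804 0.2428 0.2257] -2.0987 to [0.4799 0.2441 0.15  ] -2.0977 n 3
-0.03 0.04 2.52 -0; -0.03 0.04 2.53 -0.001; -0.03 0.03 2.52 0
```

View pics/w26.png

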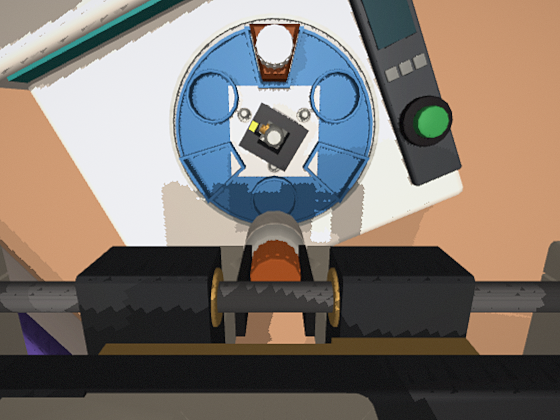

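```bash
python3 - <<'E'
from h import *
f=grab('wrist');s=readout.get_state()
M=CAR[:72+108+216]
M=M[proj(f,place(M,.5298,.2148,.082,2.6146))[:,1]<210]
p,c=fit(f,M,[.5298,.2148,2.6146],.082,name='fc26',tr=4);print(p,np.degrees(p[2])-120,c)
x,y,z=s['eef_pos'];yaw=s['ee_rot'][2]
p,c=fit(f,circ(17,0,n=120)[60:]/1000@np.diag([1,1,1]),[x,y,yaw],z-.0425,tr=4,free=(1,1,.001),canny=(15,40),name='fb26');d=p[:2]-[x,y]
print('tool',d@[np.cos(yaw),np.sin(yaw)],d@[np.sin(yaw),-np.cos(yaw)],c)
E
```

```text
[0.52986143 0.21554305 2.61364053] 29.750571609082584 1.2321680784225464
tool -0.0014386246826553583 0.0015766286408391075 1.3596473932266235
```

View pics/fb26.png

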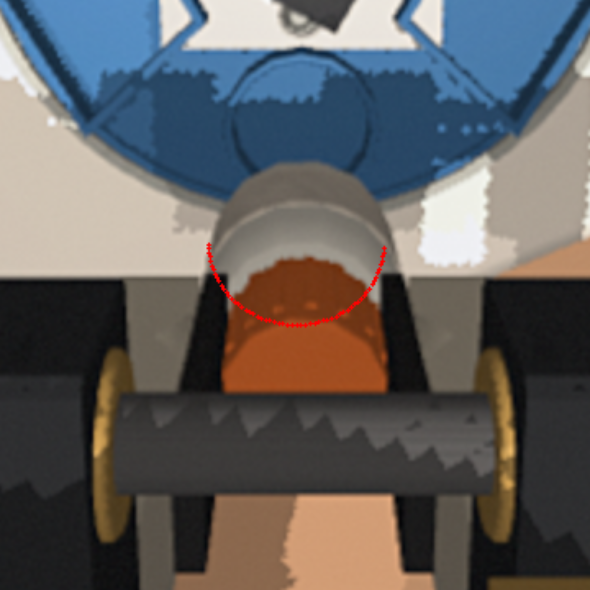

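```bash
cat >> h.py <<'E'
def inhand(f,h,name=None):
    s=readout.get_state();x,y,z=s['eef_pos'];yaw=s['ee_rot'][2]
    p,c=fit(f,circ(17,0,n=120)[8:53]/1000,[x,y,yaw],z-h,tr=4,free=(1,1,.001),canny=(15,40),name=name);d=p[:2]-[x,y]
    print('tool mm',(d@[np.cos(yaw),np.sin(yaw)]*1000).round(2),(d@[np.sin(yaw),-np.cos(yaw)]*1000).round(2),c)
E
python3 - <<'E'
from h import *
f=grab('wrist');inhand(f,.0425,'fb26b')
E
```

```text
tool mm -0.49 1.65 0.1792224943637848
```

View pics/fb26b.png

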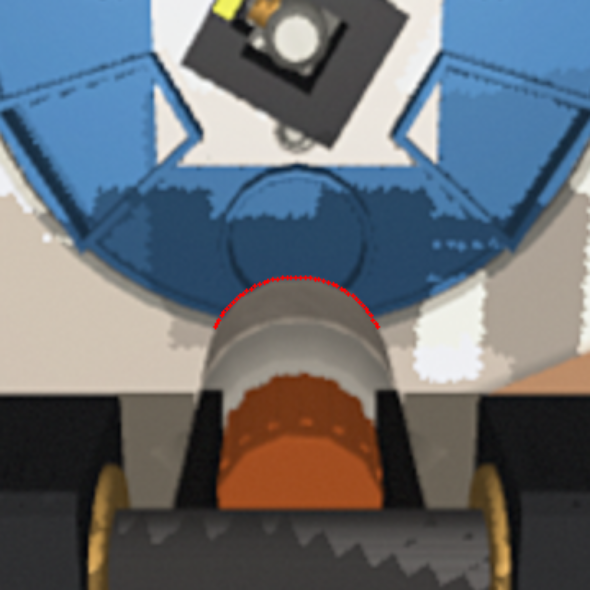

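```bash
python3 - <<'E'
from h import *
st();plan([.4808,.2438,.15],np.radians(239.8),step=3)
E
```

```text
t 48.4 [0.4805 0.243  0.226 ] [ 3.1416e+00  2.0000e-04 -2.0987e+00] F [-0.3  1.2  0.2] w 0.0237 q [ 0.83  0.13 -0.29 -0.   -1.15  0.21]
from [0.4805 0.243  0.226 ] -2.0987 to [0.4808 0.2437 0.15  ] -2.0977 n 3
-0.03 0 2.53 -0; -0.03 0.01 2.53 -0.001; -0.02 0 2.54 0
```

Request:
apply_moves --deltas "-0.03 0 2.53 0; -0.03 0 2.53 0; -0.02 0 2.5 0; 0 0 0 0; 0 0 0 0; 0 0 0 0"

```text
t: 49.15
eef_pos: [0.4814, 0.2449, 0.1515]
ee_rot: [-3.141, 0.002, -2.098]
force: [0.2, 0.6, -0.8]
width: 0.0235
```

```bash
cat >> h.py <<'E'
def ovr(name,deg,h,c0=(.5299,.2150),off=(0,0)):
  f=grab('wrist');st();inhand(f,h)
  o=cv2.resize(f['image'][:,:,::-1],None,fx=3,fy=3,interpolation=cv2.INTER_CUBIC)
  a=np.radians(deg);ctr=[c0[0]+.058*np.cos(a),c0[1]+.058*np.sin(a)]
  s=readout.get_state();print('nest',np.round(ctr,4))
  for M,z,x,col in((circ(18.5,0)/1000,.1,ctr,(0,255,255)),(circ(17,0)/1000,s['eef_pos'][2]-h,ctr,(0,255,0))):
    for u,v in proj(f,place(M,*x,z,0)): cv2.circle(o,(int(u*3+1),int(v*3+1)),1,col,-1)
  cv2.imwrite('pics/'+name+'.png',o[340:820,500:1150])
E
python3 -c "
from h import *
ovr('w27o',149.8,.0425)"
```

```text
t 49.2 [0.4812 0.2448 0.1514] [-3.1411e+00  1.8000e-03 -2.0976e+00] F [-0.5  0.1 -0.3] w 0.0235 q [ 0.83  0.2  -0.39  0.   -0.98  0.21]
tool mm 1.01 -7.87 0.4408223032951355
nest [0.4798 0.2442]
```

View pics/w27o.png

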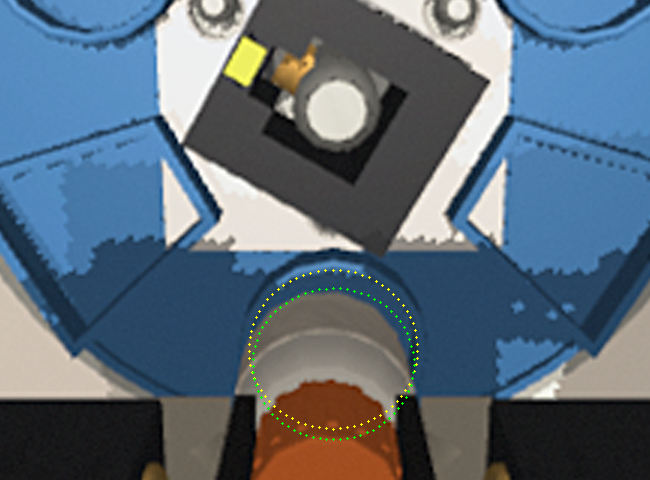

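Request:
apply_moves --deltas "0.06 -0.08 0 0; 0 0 0.5 0; 0 0 0.4 0; 0 0 0 0; 0 0 0 0"

```text
t: 49.82
eef_pos: [0.4812, 0.2435, 0.1412]
ee_rot: [-3.142, -0.0, -2.098]
force: [0.1, 0.3, 0.1]
width: 0.0236
```

```bash
python3 -c "
from h import *
ovr('w28o',149.8,.0425)"
```

```text
t 49.88 [0.4812 0.2436 0.1413] [-3.1415 -0.     -2.0975] F [ 0.7 -0.7 -0.4] w 0.0232 q [ 0.83  0.21 -0.41  0.   -0.95  0.21]
tool mm -0.73 -4.72 0.49599286913871765
nest [0.4798 0.2442]
```

View pics/w28o.png

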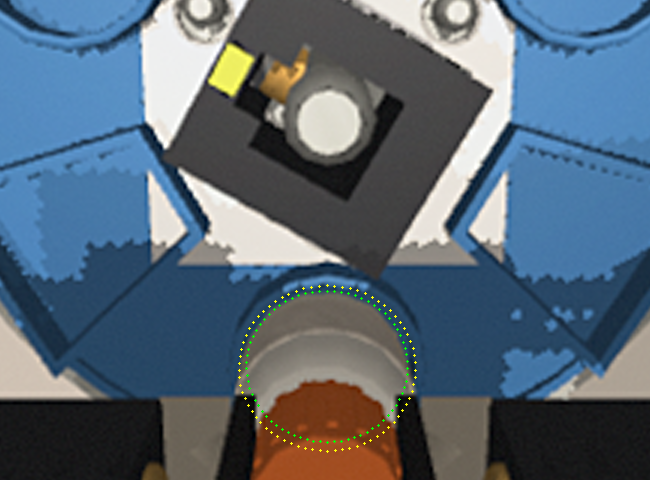

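Request:
apply_moves --deltas "0 0 0.4 0; 0 0 0.4 0; 0 0 0.2 0; 0 0 0 0; 0 0 0 0"

```text
t: 50.5
eef_pos: [0.4812, 0.2435, 0.1312]
ee_rot: [3.142, -0.0, -2.098]
force: [0.3, 0.2, -0.9]
width: 0.0234
```

Request:
apply_moves --deltas "0 0 0.15 0; 0 0 0.1 0; 0 0 0 0; 0 0 0 0"

```text
t: 51.0
eef_pos: [0.4817, 0.2439, 0.1307]
ee_rot: [-3.14, 0.002, -2.097]
force: [-4.8, -0.9, 14.1]
width: 0.0231
```

Seated on the floor. I'll release, rise, and go for the second round bottle.

Request:
apply_moves --deltas "0 0 0 0; 0 0 0 0; 0 0 0 0; 0 0 -2.5 0; 0 0 -3.5 0; 0 0 -3.5 0; 0 0 -3 0; 0 0 0 0" --gripper 0

```text
t: 52.0
eef_pos: [0.4822, 0.2443, 0.2562]
ee_rot: [-3.14, 0.004, -2.097]
force: [0.7, 0.8, -0.4]
width: 0.0438
```

```bash
python3 - <<'E'
from h import *
f=grab('wrist','w29');st();g=grab('top','t29')
for r in viewer.silhouettes('top','round_bottle_0'):
        m=r['region'];ys,xs=np.nonzero(m);print(round(r['conf'],2),xs.mean(),ys.mean(),onz(g,xs.mean(),ys.mean(),.03).round(3))
plan([.4931,-.4058,.17],np.pi,step=5,wstep=.1)
E
```

```text
t 52.05 [0.4814 0.2438 0.2544] [-3.1413e+00  1.8000e-03 -2.0977e+00] F [-0.3  1.  -0.8] w 0.044 q [ 0.83  0.12 -0.24 -0.   -1.21  0.21]
0.44 382.89102564102564 230.16666666666666 [ 0.492 -0.406  0.03 ]
from [0.4807 0.2433 0.2528] -2.0978 to [ 0.4931 -0.4058  0.17  ] -3.1418 n 14
3.96 -2.41 0.59 0.075; 3.77 -2.7 0.59 0.074; 3.57 -2.97 0.6 0.075; 3.32 -3.22 0.59 0.074; 3.08 -3.47 0.59 0.075; 2.82 -3.69 0.59 0.074; 2.53 -3.88 0.59 0.075; 2.23 -4.07 0.59 0.074; 1.93 -4.21 0.6 0.075; 1.61 -4.35 0.59 0.075
1.27 -4.46 0.59 0.074; 0.95 -4.54 0.59 0.075; 0.59 -4.6 0.59 0.074; 0.26 -4.63 0.59 0.075
```

View pics/w29.png

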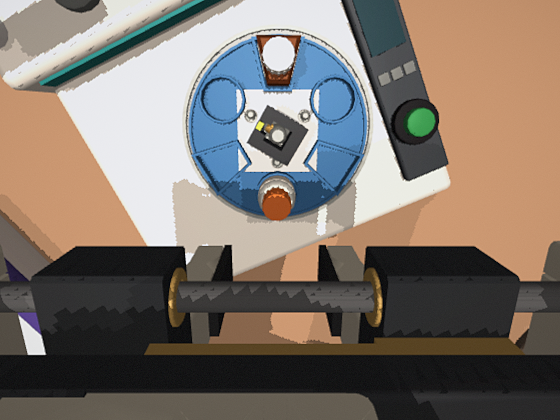

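View pics/t29.png

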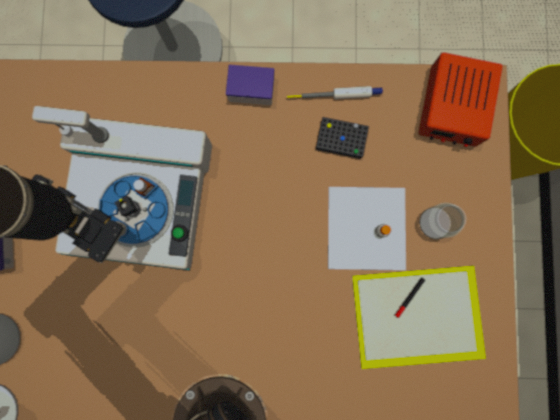

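Request:
apply_moves --deltas "3.96 -2.41 0.59 0.075; 3.77 -2.7 0.59 0.074; 3.57 -2.97 0.6 0.075; 3.32 -3.22 0.59 0.074; 3.08 -3.47 0.59 0.075; 2.82 -3.69 0.59 0.074; 2.53 -3.88 0.59 0.075; 2.23 -4.07 0.59 0.074; 1.93 -4.21 0.6 0.075; 1.61 -4.35 0.59 0.075"

```text
t: 53.4
eef_pos: [0.4893, -0.2215, 0.1932]
ee_rot: [3.141, -0.002, -2.846]
force: [1.1, 0.8, 0.4]
width: 0.044
```

Request:
apply_moves --deltas "1.27 -4.46 0.59 0.074; 0.95 -4.54 0.59 0.075; 0.59 -4.6 0.59 0.074; 0.26 -4.63 0.59 0.075; 0 0 0 0; 0 0 0 0; 0 0 0 0"

```text
t: 54.28
eef_pos: [0.4937, -0.4046, 0.1709]
ee_rot: [3.141, -0.0, -3.14]
force: [-0.4, -0.1, 0.6]
width: 0.0442
```

```bash
python3 - <<'E'
from h import *
f=grab('wrist','w30');st()
p,c=fit(f,RB,[.4931,-.4058,0],0,tr=4,rng=.003,free=(1,1,.01),canny=(25,70),name='fr2');print(p,c)
plan([p[0],p[1],.042],step=4)
E
```

```text
t 54.33 [ 0.4939 -0.4046  0.1712] [-3.1416e+00  2.0000e-04 -3.1400e+00] F [-0.4 -0.9  0.3] w 0.0436 q [-0.38  0.34 -0.15 -0.   -1.08  0.38]
[ 0.49229966 -0.40722166  0.0010886 ] 0.6925268173217773
from [ 0.4939 -0.4046  0.1712] -3.14 to [ 0.4923 -0.4072  0.042 ] -3.14 n 4
0.04 -0.07 3.23 -0; 0.04 -0.06 3.23 -0; 0.04 -0.07 3.23 -0; 0.04 -0.06 3.23 -0
```

View pics/w30.png

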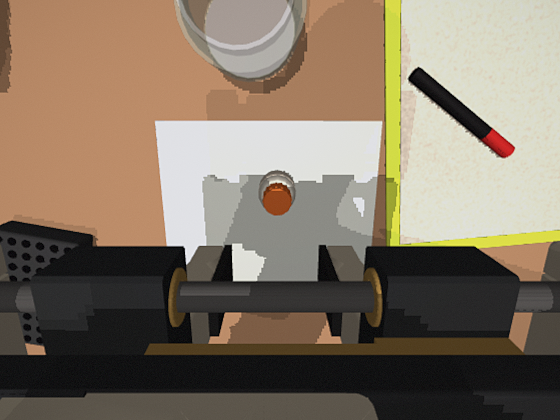

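View pics/fr2.png

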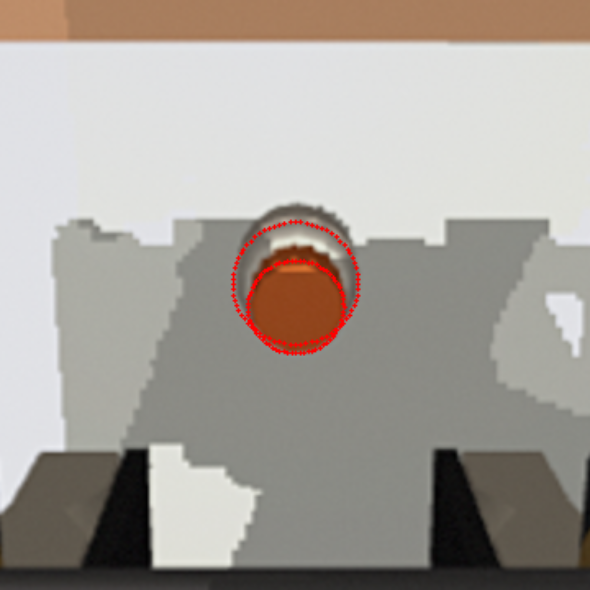

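Request:
apply_moves --deltas "0.04 -0.05 3.23 0; 0.04 -0.05 3.23 0; 0.04 -0.05 3.23 0; 0.04 -0.05 3.23 0; 0 0 0 0; 0 0 0 0"

```text
t: 55.08
eef_pos: [0.4932, -0.4076, 0.0433]
ee_rot: [-3.141, 0.001, -3.14]
force: [-0.4, 0.1, 1.1]
width: 0.0441
```

Request:
apply_moves --deltas "0 0 0 0; 0 0 0 0; 0 0 0 0; 0 0 0 0; 0 0 0 0" --gripper 1 --squeeze 20

```text
t: 55.7
eef_pos: [0.4924, -0.4078, 0.0426]
ee_rot: [-3.141, 0.001, -3.141]
force: [-0.9, 1.1, 5.0]
width: 0.0236
```

Request:
apply_moves --deltas "0 0 -1 0; 0 0 -3 0; 0 0 -4 0; 0 0 -4 0; 0 0 -4 0; 0 0 -3 0; 0 0 0 0; 0 0 0 0"

```text
t: 56.7
eef_pos: [0.4917, -0.4072, 0.2314]
ee_rot: [3.141, -0.0, 3.141]
force: [-0.1, 0.8, -1.6]
width: 0.0233
```

```bash
python3 - <<'E'
from h import *
f=grab('wrist','w31');st();inhand(f,.042,'fb31')
plan([.5297,.1570,.225],np.pi,step=5,wstep=.1)
E
```

```text
t 56.75 [ 0.4916 -0.4071  0.2308] [ 3.1405e+00 -1.3000e-03  3.1415e+00] F [-1.   0.2 -1.4] w 0.0235 q [-0.39  0.3  -0.07 -0.   -1.21  0.39]
tool mm 0.13 1.99 0.14268699288368225
from [ 0.4916 -0.4071  0.2308] 3.1415 to [0.5297 0.157  0.225 ] 3.1415 n 12
-0.32 4.7 0.05 -0; -0.31 4.7 0.05 -0; -0.32 4.7 0.05 -0; -0.32 4.7 0.04 -0; -0.32 4.7 0.05 -0; -0.31 4.71 0.05 -0; -0.32 4.7 0.05 -0; -0.32 4.7 0.05 -0; -0.31 4.7 0.05 -0; -0.32 4.7 0.05 -0
-0.32 4.7 0.04 -0; -0.32 4.7 0.05 -0
```

View pics/fb31.png

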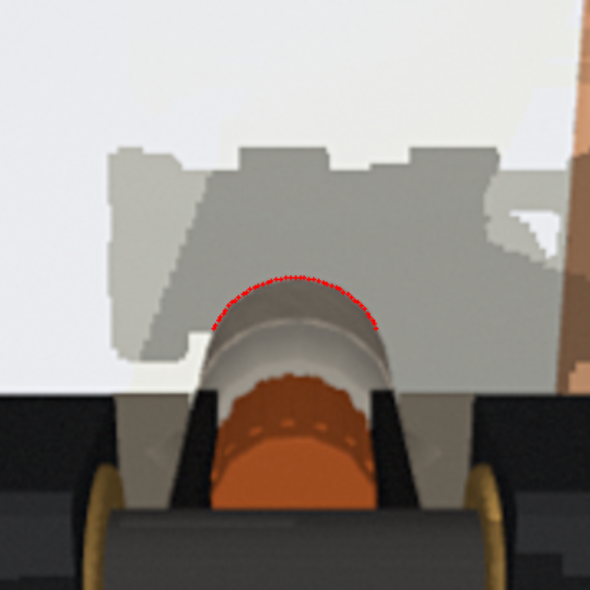

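Request:
apply_moves --deltas "-0.32 4.7 0.05 0; -0.31 4.7 0.05 0; -0.32 4.7 0.05 0; -0.32 4.7 0.04 0; -0.32 4.7 0.05 0; -0.31 4.71 0.05 0; -0.32 4.7 0.05 0; -0.32 4.7 0.05 0; -0.31 4.7 0.05 0; -0.32 4.7 0.05 0"

```text
t: 58.0
eef_pos: [0.5232, 0.0639, 0.2259]
ee_rot: [-3.141, -0.002, -3.142]
force: [-0.1, 0.1, -0.3]
width: 0.0235
```

Request:
apply_moves --deltas "-0.32 4.7 0.04 0; -0.32 4.55 0.05 0; 0 0 0 0; 0 0 0 0; 0 0 0 0"

```text
t: 58.62
eef_pos: [0.53, 0.1541, 0.2256]
ee_rot: [-3.141, -0.001, 3.141]
force: [0.7, -0.4, -0.4]
width: 0.0231
```

```bash
python3 - <<'E'
from h import *
f=grab('wrist','w32');st()
plan([.5297,.1555,.152],np.pi,step=3)
E
```

```text
t 58.67 [0.5301 0.1541 0.2258] [-3.1414e+00 -3.0000e-04  3.1404e+00] F [ 0.2 -0.1 -0.1] w 0.0236 q [ 0.64  0.16 -0.26 -0.   -1.15 -0.64]
from [0.5301 0.1541 0.2258] 3.1404 to [0.5297 0.1555 0.152 ] 3.1414 n 3
0.01 0.05 2.46 -0; 0.02 0.04 2.46 -0.001; 0.01 0.05 2.46 -0
```

View pics/w32.png

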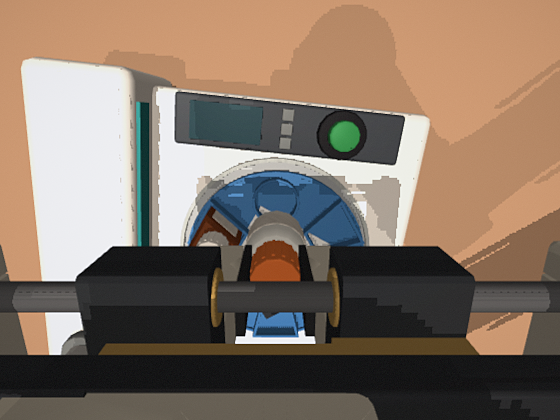

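Request:
apply_moves --deltas "0.01 0.03 2.46 0; 0.02 0.03 2.46 0; 0.01 0.03 2.4 0; 0 0 0 0; 0 0 0 0; 0 0 0 0"

```text
t: 59.42
eef_pos: [0.5305, 0.1561, 0.154]
ee_rot: [3.141, 0.002, 3.141]
force: [-0.4, -0.8, -0.7]
width: 0.024
```

```bash
python3 -c "
from h import *
ovr('w33o',269.8,.042)
f=grab('wrist');print(f['image'].shape)
cv2.imwrite('pics/w33.png',f['image'][:,:,::-1])"
```

```text
t 59.48 [0.5304 0.1562 0.1539] [3.1406e+00 1.5000e-03 3.1415e+00] F [ 0.2 -0.1 -0.9] w 0.0232 q [ 0.64  0.22 -0.36  0.   -0.99 -0.64]
tool mm 0.14 -6.14 0.39051035046577454
nest [0.5297 0.157 ]
(420, 560, 3)
```

View pics/w33o.png

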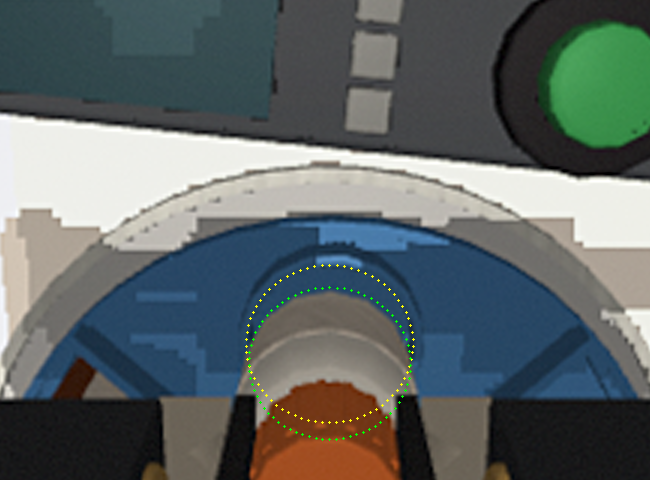

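Request:
apply_moves --deltas "0 -0.08 0 0; 0 0 0.5 0; 0 0 0.5 0; 0 0 0.2 0; 0 0 0 0; 0 0 0 0"

```text
t: 60.28
eef_pos: [0.5299, 0.1552, 0.1408]
ee_rot: [-3.142, 0.0, -3.142]
force: [-1.1, 0.7, -0.5]
width: 0.0235
```

```bash
python3 -c "
from h import *
ovr('w34o',269.8,.042)"
```

```text
t 60.33 [0.5299 0.1552 0.1409] [ 3.1415e+00  2.0000e-04 -3.1416e+00] F [-0.7  0.4 -0.7] w 0.0235 q [ 0.64  0.23 -0.38  0.   -0.96 -0.64]
tool mm -1.69 -1.29 0.480857253074646
nest [0.5297 0.157 ]
```

View pics/w34o.png

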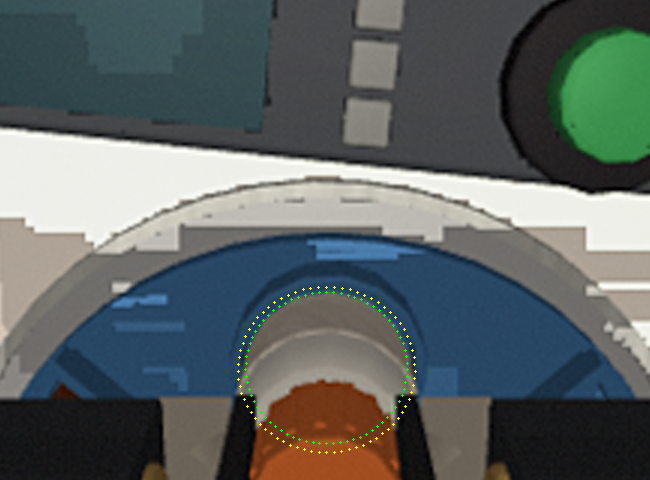

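Aligned; lower it.

Request:
apply_moves --deltas "0 0 0.4 0; 0 0 0.4 0; 0 0 0.2 0; 0 0 0.1 0; 0 0 0 0; 0 0 0 0"

```text
t: 61.08
eef_pos: [0.5298, 0.155, 0.1305]
ee_rot: [-3.141, 0.0, -3.141]
force: [-3.6, -1.4, 6.7]
width: 0.0235
```

Request:
apply_moves --deltas "0 0 0.05 0; 0 0 0 0; 0 0 0 0"

```text
t: 61.45
eef_pos: [0.5298, 0.155, 0.1304]
ee_rot: [-3.141, 0.001, -3.141]
force: [-4.3, -1.2, 10.9]
width: 0.0231
```

Request:
apply_moves --deltas "0 0 0 0; 0 0 0 0; 0 0 0 0; 0 0 -2.5 0; 0 0 -3.5 0; 0 0 -3.5 0; 0 0 -3 0; 0 0 0 0; 0 0 0 0" --gripper 0

```text
t: 62.58
eef_pos: [0.5295, 0.1551, 0.2536]
ee_rot: [-3.142, -0.001, 3.141]
force: [-0.2, -0.3, -0.4]
width: 0.0437
```

```bash
python3 - <<'E'
from h import *
f=grab('wrist','w35');st();g=grab('top','t35');grab('side','s35')
for n in('top','wrist'):
  ff=f if n=='wrist' else g
  for r in viewer.silhouettes(n,'start_button_top'):
    m=r['region'];ys,xs=np.nonzero(m);print(n,round(r['conf'],2),r['extent'],onz(ff,xs.mean(),ys.mean(),.105).round(4))
E
```

```text
t 62.62 [0.5293 0.155  0.2532] [-3.1410e+00 -1.5000e-03  3.1415e+00] F [-0.6  0.5 -0.6] w 0.0436 q [ 0.64  0.14 -0.22 -0.   -1.21 -0.64]
top 0.73 [132.4, 179.5, 35.2, 60.8] [0.5164 0.1625 0.105 ]
top 0.65 [175.3, 225.5, 11.5, 10.4] [0.4735 0.0976 0.105 ]
top 0.58 [145.6, 203.0, 20.8, 12.5] [0.5307 0.1585 0.105 ]
wrist 0.77 [321.3, 118.6, 32.1, 29.1] [0.4745 0.1    0.105 ]
```

View pics/w35.png

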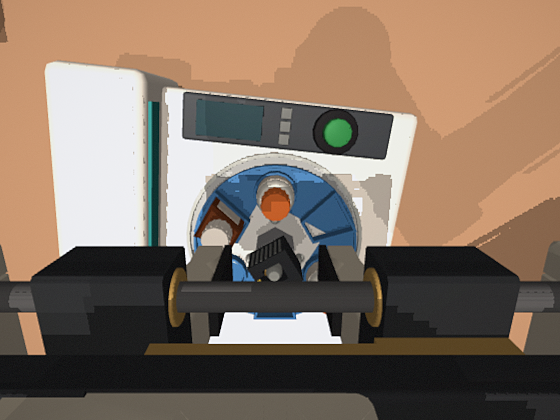

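View pics/t35.png

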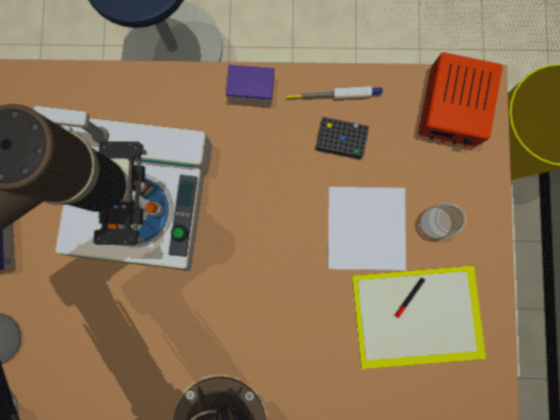

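View pics/s35.png

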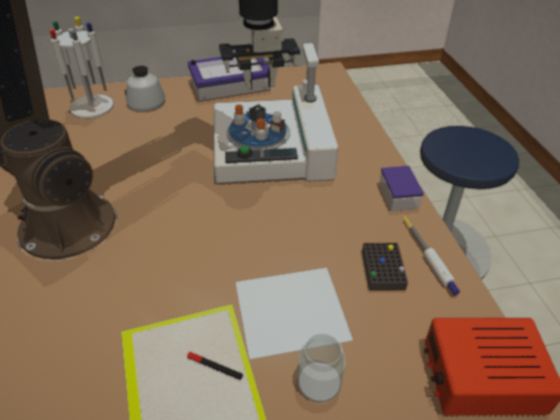

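```bash
python3 - <<'E'
from h import *
plan([.4747,.1000,.25],np.pi,step=4.5)
plan([.4747,.1000,.13],np.pi,step=4.5,start=[.4747,.1,.25,np.pi])
E
```

```text
from [0.5296 0.155  0.2534] 3.1416 to [0.4747 0.1    0.25  ] 3.1416 n 2
2.74 -2.75 0.17 -0; 2.75 -2.75 0.17 -0
from [0.4747 0.1    0.25  ] 3.1416 to [0.4747 0.1    0.13  ] 3.1416 n 3
0 0 4 -0; 0 0 4 -0; 0 0 4 -0
```

Request:
apply_moves --deltas "2.74 -2.75 0.17 0; 2.75 -2.75 0.17 0; 0 0 0 0; 0 0 0 0; 0 0 0 0; 0 0 0 0; 0 0 0 0" --gripper 1

```text
t: 63.7
eef_pos: [0.4751, 0.1004, 0.2506]
ee_rot: [-3.141, -0.0, -3.141]
force: [-0.4, 0.1, -0.6]
width: 0.0003
```

```bash
python3 - <<'E'
from h import *
f=grab('wrist','w36');st();
for r in viewer.silhouettes('wrist','start_button_top'):
    m=r['region'];ys,xs=np.nonzero(m);print(round(r['conf'],2),r['extent'],onz(f,xs.mean(),ys.mean(),.105).round(4))
E
```

```text
t 63.75 [0.4751 0.1004 0.2506] [-3.1414e+00 -4.0000e-04 -3.1414e+00] F [-0.6  0.6 -0.2] w 0.0005 q [ 0.61  0.03 -0.35 -0.   -1.19 -0.61]
0.91 [263.3, 176.9, 27.2, 30.8] [0.4735 0.0986 0.105 ]
```

View pics/w36.png

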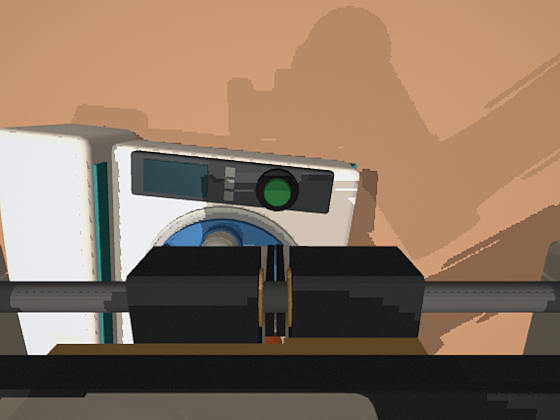

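Request:
apply_moves --deltas "0.03 -0.05 4.5 0; 0.03 -0.05 4.5 0; 0 0 3 0; 0 0 1.5 0; 0 0 0 0; 0 0 0 0"

```text
t: 64.55
eef_pos: [0.4752, 0.0996, 0.117]
ee_rot: [3.141, 0.002, -3.141]
force: [0.6, 0.0, 0.7]
width: 0.0004
```

```bash
python3 - <<'E'
from h import *
grab('side','s37');st()
a=cv2.imread('pics/s37.png')[60:200,180:360];cv2.imwrite('pics/s37z.png',cv2.resize(a,None,fx=4,fy=4,interpolation=cv2.INTER_CUBIC))
E
```

```text
t 64.6 [0.4752 0.0997 0.1171] [ 3.1405e+00  1.9000e-03 -3.1413e+00] F [-0.4  1.7  0.5] w 0.0008 q [ 0.61  0.15 -0.55  0.   -0.87 -0.61]
```

View pics/s37z.png

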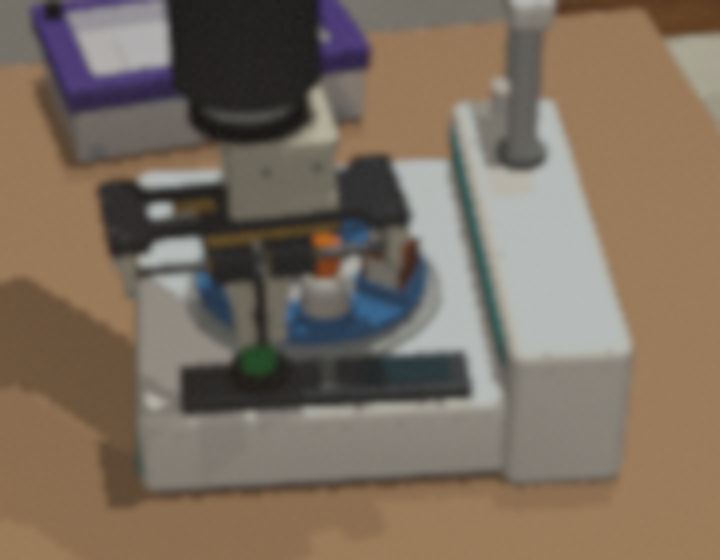

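Request:
apply_moves --deltas "0 0 0.6 0; 0 0 0.4 0; 0 0 0.2 0; 0 0 0.2 0; 0 0 0 0; 0 0 0 0"

```text
t: 65.35
eef_pos: [0.4744, 0.0992, 0.102]
ee_rot: [3.141, 0.0, -3.142]
force: [-1.2, 1.0, 4.5]
width: 0.0007
```

Request:
apply_moves --deltas "0 0 0.2 0; 0 0 0.2 0; 0 0 0.1 0; 0 0 0 0; 0 0 0 0"

```text
t: 65.97
eef_pos: [0.4747, 0.0993, 0.0997]
ee_rot: [3.141, 0.002, -3.14]
force: [-14.4, 0.7, 35.9]
width: 0.0002
```

Request:
apply_moves --deltas "0 0 -0.5 0; 0 0 -1.5 0; 0 0 -3 0; 0 0 -4 0; 0 0 -4 0; 0 -2 -2 0; 0 -4 0 0; 0 -5 0 0; 0 0 0 0"

```text
t: 67.1
eef_pos: [0.4737, -0.0132, 0.2464]
ee_rot: [-3.141, -0.001, 3.138]
force: [0.3, 0.6, 0.6]
width: 0.0004
```

Request:
apply_moves --deltas "0 -5 0 0; 0 -5 0 0; 0 -5 0 0; 0 -5 0 0; 0 0 0 0; 0 0 0 0"

```text
t: 67.85
eef_pos: [0.4742, -0.2105, 0.2463]
ee_rot: [3.141, -0.001, 3.141]
force: [0.1, 0.2, 0.5]
width: -0.0002
```

```bash
python3 - <<'E'
from h import *
grab('side','s38');g=grab('top','t38');st()
a=cv2.imread('pics/s38.png')[60:200,180:360];cv2.imwrite('pics/s38z.png',cv2.resize(a,None,fx=4,fy=4,interpolation=cv2.INTER_CUBIC))
a=cv2.imread('pics/t38.png')[140:280,50:210];cv2.imwrite('pics/t38z.png',cv2.resize(a,None,fx=4,fy=4,interpolation=cv2.INTER_CUBIC))
E
```

```text
t 67.95 [ 0.4745 -0.2098  0.2467] [ 3.1414e+00 -2.0000e-04 -3.1405e+00] F [ 0.1  0.6 -0.2] w 0.0003 q [-0.04  0.09 -0.3  -0.   -1.19  0.04]
```

View pics/s38z.png

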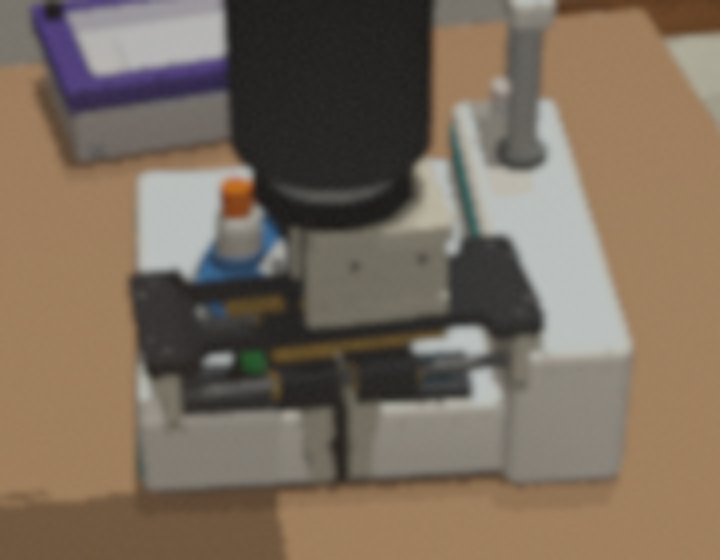

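View pics/t38z.png

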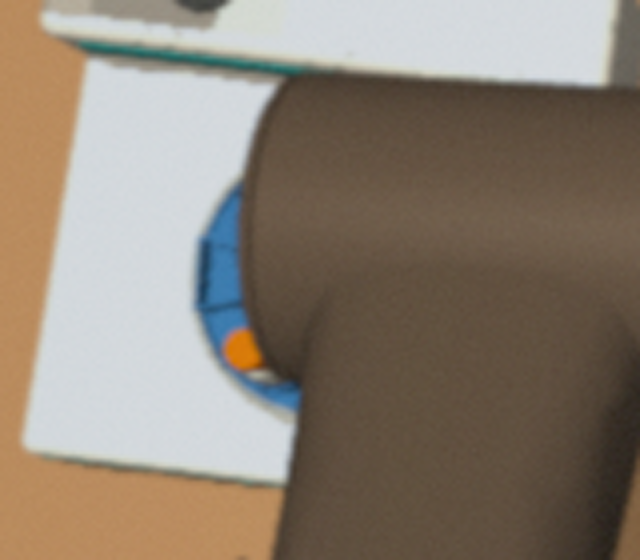

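Arm in the way; move further aside for a clear final check.

Request:
apply_moves --deltas "0 -5 0 0; 0 -5 0 0; 0 -5 0 0; 0 -5 0 0; 0 -5 0 0; 0 0 0 0; 0 0 0 0"

```text
t: 68.82
eef_pos: [0.4748, -0.4598, 0.2465]
ee_rot: [3.141, -0.0, -3.141]
force: [-0.5, -0.2, -0.7]
width: 0.0002
```

```bash
python3 - <<'E'
from h import *
grab('side','s39');g=grab('top','t39');st()
a=cv2.imread('pics/s39.png')[60:200,180:360];cv2.imwrite('pics/s39z.png',cv2.resize(a,None,fx=4,fy=4,interpolation=cv2.INTER_CUBIC))
for q in ('tube_rack','glass_jar','marker'):
    r=viewer.silhouettes('top',q)
    if r: ys,xs=np.nonzero(r[0]['region']);print(q,r[0]['conf'],xs.mean(),ys.mean())
E
```

```text
t 68.92 [ 0.4749 -0.4594  0.2472] [-3.1415e+00  4.0000e-04 -3.1398e+00] F [0.5 0.5 0. ] w 0.0001 q [-0.47  0.32  0.01 -0.   -1.25  0.48]
tube_rack 0.82 327.07560137457045 134.09278350515464
glass_jar 0.63 423.0952380952381 223.11428571428573
marker 0.71 409.4206896551724 297.49310344827586
```

View pics/s39z.png

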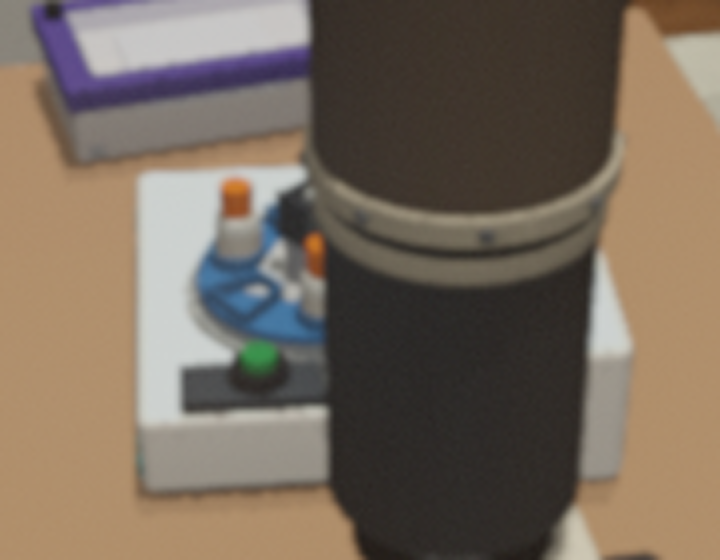

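View pics/t39.png

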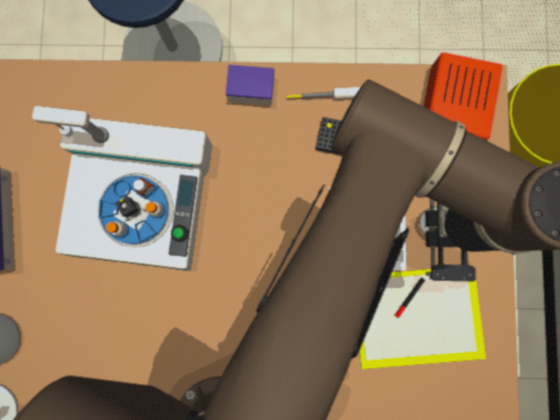

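```bash
python3 - <<'E'
from h import *
g=grab('top');o=cv2.resize(g['image'][:,:,::-1],None,fx=4,fy=4,interpolation=cv2.INTER_CUBIC)
for deg in (149.8,269.8,329.8):
    a=np.radians(deg)
    for u,v in proj(g,place(circ(12,0)/1000,.5299+.058*np.cos(a),.215+.058*np.sin(a),.150,0)): cv2.circle(o,(int(u*4+2),int(v*4+2)),1,(255,0,255),-1)
for u,v in proj(g,place(KNOB[:56],.5299,.215,.122,np.radians(29.8))): cv2.circle(o,(int(u*4+2),int(v*4+2)),1,(0,255,0),-1)
for u,v in proj(g,place(circ(84,6)/1000,.5299,.215,.082,0)): cv2.circle(o,(int(u*4+2),int(v*4+2)),1,(0,0,255),-1)
cv2.imwrite('pics/fin.png',cv2.resize(o[660:1000,360:760],None,fx=1.7,fy=1.7))
E
```

```text
(no output)
```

View pics/fin.png

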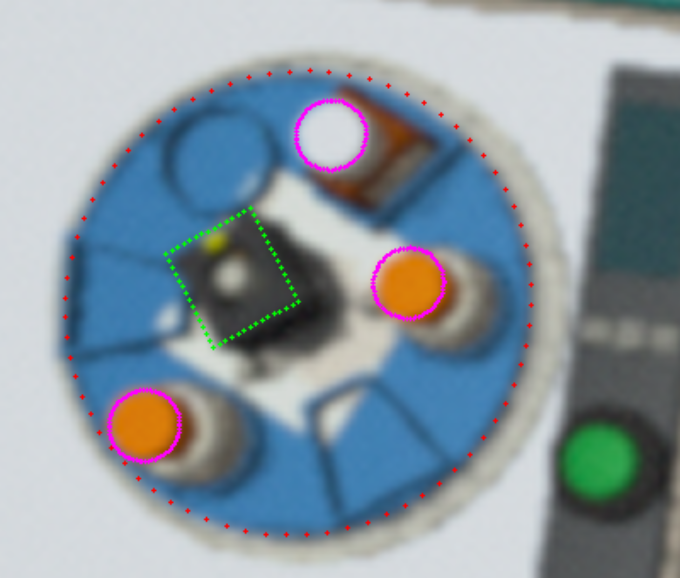

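```bash
python3 -c "
from h import *
print(job.job_done());st()"
```

```text
the job is handed in; nothing more can be done
None
the job is handed in; nothing more can be done
```

I did every step in the order you asked and handed the job in at about t = 69 s of the 210 s allowed.

- **Carousel:** It was turned onto the three studs and seated. It sits within about 1 mm of the hub centre, and the contact force came up at the expected height.
- **Locking knob:** It passed the key and was pushed home onto the collar. Contact came about 0.5 mm from the expected height.
- **Bottles:** Three were on the bench. The wedge bottle is in the wedge nest and the two round bottles are in round nests, each lowered until the floor pushed back.
- **Start button:** I pressed it to the bottom of its travel (fingertips at about 100 mm, 36 N on the wrist) and let it spring back. That push was well above the 5 N needed and not far below the 40 N limit.

**Last checks:** In the final top picture, the knob, all three caps and the carousel rim lie where they should be when home. The final side view shows only the two round bottles and the released button, because the arm hid the wedge bottle and the right side.

**Tube rack, jar and marker:** I never touched them. The arm partly hid the rack and the jar in the last picture, so I can only confirm the marker there. The detector's shift of those two is most likely just that occlusion, since an earlier clear view (after the last bottle, before the button press) showed both in place.

I saw no sign of anything having been knocked aside during the run. Camera and arm readings differed by 1 to 2 mm at times, and I corrected this by eye before each insertion.

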